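# Load the buffet warmer with covered dishes

### The arm

A 7-joint arm with a two-finger parallel gripper is mounted at the origin on the work surface. World frame = base frame: x ahead of the robot, y to its left, z up, the work surface at z = 0. Lengths are in m, angles in rad, forces in N, time in s.
With the tool pointing down it reaches from about 0.35 to 0.9 m from the base axis. Payload 7.2 kg.
Tool frame: the origin (TCP) lies midway between the tips of the shut fingers; the grasp point (between the pads) lies env.grasp_offset behind it (env.grasp_offset is the distance from the TCP to the grasp point, in m); z points along the fingers, y is the line along which they close (so a half turn about z gives the same grasp; the last joint's range is limited). The gripper opens to 85 mm and grips with 20 to 120 N. Pads are 22 mm wide; open, the fingers measure 114 mm over their backs; the gripper's body (76 mm by 85 mm) begins 54 mm behind the grasp point. The pads swing forward as they close: fully open they stand 13 mm farther back than shut.
Start: joints at [1.089, 0.411, -0.013, 1.596, 0.006, 1.134, -0.082], TCP at [0.251, -0.572, 0.231] pointing down, gripper open.
Joint ranges: [-2.95, 2.95], [-0.29, 1.99], [-1.47, 1.44], [0.14, 2.54], [-1.03, 4.17], [0.13, 1.85], [-2.86, 2.86]. Speed limits (rad/s): [2.39, 2.39, 3.01, 3.01, 3.14, 3.14, 3.14].

### API

Orientations are given as a unit quaternion [x, y, z, w].
In Python, from plant import env, eyes, spotter gives the robot as it stands.
- The arm moves only by the tool play_rows, never from a script. Its argument "increments" is a list of rows, each a list of 3 entries, a list of its own where there are three numbers: the shift along the tool's x, y, z in units of 0.1 m (1.0 is 0.1 m), then the turn, a rotation vector about the tool's x, y, z in units of 180 degrees (1.0 is 180 degrees), then the closure, from 0 (fully open) to 1 (shut). A call has 1 to 10 rows; each row is the pose to reach, as a shift and turn from the pose commanded when the call began, along the tool's axes at that moment, turning the shorter way round; what a row does not reach only later rows make up. A row lasts 1/12 s, in which the tool goes at most 41.7 mm and 7.16 degrees, less where a joint would pass 70% of its speed; a pose out of reach is approached as far as the arm can. A call with a number of a shift or a turn outside -1 to 1 is refused whole. A call with a gripper value outside its range is refused whole. The fingers move at their own pace and stop on an object; "grip_force" is the grip in N (left out, the last holds). Time passes only in rows, so rows that repeat a pose let the fingers close. It gives the time, the measured TCP pose, the force, the opening and the grip force at its end, in the units of the state.
- env.observe(): the state, without advancing time (a new reading comes with each control period).
- eyes.capture(name): name is "scene" or "top" or "wrist"; returns (picture, depth): 384x512x3 uint8, blue, green, red; 384x512 float32, m along the optical axis (not along the pixel's ray), 0 where there is no reading.
- eyes.calibration(name): a dict with "fovy" (degrees; the focal length in pixels is half the picture's height over the tangent of half this angle, whatever the lens; pixels are square), "cx", "cy" (the principal point, pixels), "pose" (4x4, takes a point from camera to world coordinates). Camera axes: x right, y up, looking along -z (the intrinsics and any distortion apply to the point x, -y, -z); pixel columns grow to the right and rows downward; lengths in m; the calibration is good to about 2 mm. A picture is of the moment at which its call begins: read the wrist's pose just before it. calibration takes no time and is no camera call; for the wrist camera it gives the pose at the moment of the call.
- env.hand_in(): hands the job in; it is judged then, once.
Trained networks look in the newest picture that a camera, given by its name, has taken for a name from the list of things; names that differ only in an ending like _2 or _b are one class to them, and where a whole thing is asked for, a point or a joint stands for the part that bears it (a point fixed in the world has none). Each returns a list of dicts, best first, with "p" (0 to 1); they miss things now and then, are a little off and sometimes report something else, mostly with a low value. They report only what shows in the picture. A call takes as long as a camera call. They do not tell look-alikes from the thing itself.
- spotter.search_frame(camera, query): "location" ([row, column] in pixels, amid what is visible of it).
The state is a dict: "clock": time; "joint_positions": joint angles; "qd": joint speeds; "effort": joint torques, N m; "eef_pos": TCP position; "tcp_rot": TCP orientation; "contact_force": force on the tool from outside, world axes, zero at the start; "moment": the same for the moment, N m; "width": finger opening in m; "grip_force": force on a finger pad.
Only numpy, scipy, OpenCV 4.12 (cv2) and the standard library are available. Lean on these libraries where they do the work, as an engineer would, in place of code of your own. Each camera call takes 0.05 s, during which the arm holds its last target. There are 200 camera calls.

### The job

First switch the buffet warmer off at its toggle isolator. With it off, stand every dish of gratin in a bay of the warmer, down flat between the locating pegs, and cover each one with a lid lying flush on the rim, its edges even all round and square with the dish. Then switch the warmer back on and leave the glass, candle and plates as they are.

Things in the scene. Friction and masses are not known exactly. Their poses are not given: they have to be found in the camera images.
- dish0: Open oblong white porcelain dish of gratin, 110 mm (x) by 60 mm (y), 52 mm high, 6 mm walls, 0.45 kg; an ear 36 to 44 mm up on each end makes it 130 mm long overall. Starts on the table; two or three alike dishes are present (None if absent). Origin: centre of the underside; x along its length, z up. Can be gripped across its 60 mm width.
- lid0: Flat oblong white porcelain lid, 118 mm (x) by 66 mm (y), 8 mm thick, no lip beneath, 0.2 kg; in the middle of its top a fin handle 56 mm long (x), 16 mm thick (y), from 8 to 38 mm above the underside. Starts on the table, handle up. Origin: centre of the underside; x along its length, z up. Three alike lids: any fits any dish, one may be left over.
- bay0 (a point): Centre of one of three alike bays on the flat top of the warmer (steel housing 160 x 395 mm, dark top 40 mm above the table). x: length of a seated dish; y: along the row, bays 95 mm apart; z up. Six pegs 8 mm thick, 16 mm high: at x +-40, y +-36.5 mm and at x +-61.5, y 0 mm, so a dish has 2.5 mm play each way. Any dish in any bay.
- dish1: Open oblong white porcelain dish of gratin, 110 mm (x) by 60 mm (y), 52 mm high, 6 mm walls, 0.45 kg; an ear 36 to 44 mm up on each end makes it 130 mm long overall. Starts on the table; two or three alike dishes are present (None if absent). Origin: centre of the underside; x along its length, z up. Can be gripped across its 60 mm width.
- lid1: Flat oblong white porcelain lid, 118 mm (x) by 66 mm (y), 8 mm thick, no lip beneath, 0.2 kg; in the middle of its top a fin handle 56 mm long (x), 16 mm thick (y), from 8 to 38 mm above the underside. Starts on the table, handle up. Origin: centre of the underside; x along its length, z up. Three alike lids: any fits any dish, one may be left over.
- bay1 (a point): Centre of one of three alike bays on the flat top of the warmer (steel housing 160 x 395 mm, dark top 40 mm above the table). x: length of a seated dish; y: along the row, bays 95 mm apart; z up. Six pegs 8 mm thick, 16 mm high: at x +-40, y +-36.5 mm and at x +-61.5, y 0 mm, so a dish has 2.5 mm play each way. Any dish in any bay.
- dish2: Open oblong white porcelain dish of gratin, 110 mm (x) by 60 mm (y), 52 mm high, 6 mm walls, 0.45 kg; an ear 36 to 44 mm up on each end makes it 130 mm long overall. Starts on the table; two or three alike dishes are present (None if absent). Origin: centre of the underside; x along its length, z up. Can be gripped across its 60 mm width.
- lid2: Flat oblong white porcelain lid, 118 mm (x) by 66 mm (y), 8 mm thick, no lip beneath, 0.2 kg; in the middle of its top a fin handle 56 mm long (x), 16 mm thick (y), from 8 to 38 mm above the underside. Starts on the table, handle up. Origin: centre of the underside; x along its length, z up. Three alike lids: any fits any dish, one may be left over.
- bay2 (a point): Centre of one of three alike bays on the flat top of the warmer (steel housing 160 x 395 mm, dark top 40 mm above the table). x: length of a seated dish; y: along the row, bays 95 mm apart; z up. Six pegs 8 mm thick, 16 mm high: at x +-40, y +-36.5 mm and at x +-61.5, y 0 mm, so a dish has 2.5 mm play each way. Any dish in any bay.
- isolator (a joint): Toggle isolator of the warmer, on a block at the right-hand end of the row (on the -y side, 115 mm from bay0). Radians: 0 = off, lever leaning to -x of the bay frames (towards the robot); 1.2 = on, leaning to +x (away from the robot); upright at 0.6. Once about 0.3 past upright its weight carries it over to that end.
- isolator_pivot (a point): Hinge axis of the isolator lever, 65 mm above the table, at the middle of the lever's width; same axes as the bays, the hinge lies along y. The block under it is 90 mm (x) by 50 mm (y), its top 65 mm above the table.
- isolator_tip (a point): Middle of the black cross grip at the end of the isolator lever: a bar along y, 36 mm long and 14 mm thick, 50 mm from the pivot on a 10 mm thick steel stem. Moves with the lever; only its position matters.
- goblet: Bystander: stemmed water glass, 74 mm wide, 145 mm high, beyond the work beyond the warmer. Origin: centre of its foot. Leave it alone.
- candle: Bystander: white battery pillar candle, 72 mm wide, 115 mm high, on a 90 mm glass foot, beyond the warmer. Origin: centre of its foot. Leave it alone.
- plates: Bystander: stack of four side plates, 160 mm wide, 40 mm high, on the table at the robot's right. Origin: centre of the underside. Leave it alone.
Mind the look-alikes: they are no part of the job. Leave any green look-alike of the lid1 alone. Leave any red look-alike of the dish2 alone.

How it is judged:
On the way, in this order (a step that is already met when the one before it is completed fails the run):
1. the isolator is off (value of joint isolator below 0.15 rad), for 0.2 s.
2. with the isolator off, every dish stands in a bay and has a lid squarely on it (((horizontal distance between dish0 and bay0 below 0.005 m and z of dish0 in the frame of bay0 between -0.004 and 0.004 m and angle between the x axis of dish0 and the x axis of bay0, either way round below 0.08 rad and angle between dish0's own z axis and vertical below 0.05 rad) or (horizontal distance between dish0 and bay1 below 0.005 m and z of dish0 in the frame of bay1 between -0.004 and 0.004 m and angle between the x axis of dish0 and the x axis of bay1, either way round below 0.08 rad and angle between dish0's own z axis and vertical below 0.05 rad) or (horizontal distance between dish0 and bay2 below 0.005 m and z of dish0 in the frame of bay2 between -0.004 and 0.004 m and angle between the x axis of dish0 and the x axis of bay2, either way round below 0.08 rad and angle between dish0's own z axis and vertical below 0.05 rad)) and ((horizontal distance between lid0 and dish0 below 0.005 m and z of lid0 in the frame of dish0 between 0.048 and 0.056 m and angle between the x axis of lid0 and the x axis of dish0, either way round below 0.08 rad and angle between lid0's own z axis and vertical below 0.05 rad) or (horizontal distance between lid1 and dish0 below 0.005 m and z of lid1 in the frame of dish0 between 0.048 and 0.056 m and angle between the x axis of lid1 and the x axis of dish0, either way round below 0.08 rad and angle between lid1's own z axis and vertical below 0.05 rad) or (horizontal distance between lid2 and dish0 below 0.005 m and z of lid2 in the frame of dish0 between 0.048 and 0.056 m and angle between the x axis of lid2 and the x axis of dish0, either way round below 0.08 rad and angle between lid2's own z axis and vertical below 0.05 rad)) and linear speed of each of dish0, dish1, dish2 below 0.02 m/s and ((horizontal distance between dish1 and bay0 below 0.005 m and z of dish1 in the frame of bay0 between -0.004 and 0.004 m and angle between the x axis of dish1 and the x axis of bay0, either way round below 0.08 rad and angle between dish1's own z axis and vertical below 0.05 rad) or (horizontal distance between dish1 and bay1 below 0.005 m and z of dish1 in the frame of bay1 between -0.004 and 0.004 m and angle between the x axis of dish1 and the x axis of bay1, either way round below 0.08 rad and angle between dish1's own z axis and vertical below 0.05 rad) or (horizontal distance between dish1 and bay2 below 0.005 m and z of dish1 in the frame of bay2 between -0.004 and 0.004 m and angle between the x axis of dish1 and the x axis of bay2, either way round below 0.08 rad and angle between dish1's own z axis and vertical below 0.05 rad)) and ((horizontal distance between lid0 and dish1 below 0.005 m and z of lid0 in the frame of dish1 between 0.048 and 0.056 m and angle between the x axis of lid0 and the x axis of dish1, either way round below 0.08 rad and angle between lid0's own z axis and vertical below 0.05 rad) or (horizontal distance between lid1 and dish1 below 0.005 m and z of lid1 in the frame of dish1 between 0.048 and 0.056 m and angle between the x axis of lid1 and the x axis of dish1, either way round below 0.08 rad and angle between lid1's own z axis and vertical below 0.05 rad) or (horizontal distance between lid2 and dish1 below 0.005 m and z of lid2 in the frame of dish1 between 0.048 and 0.056 m and angle between the x axis of lid2 and the x axis of dish1, either way round below 0.08 rad and angle between lid2's own z axis and vertical below 0.05 rad)) and ((horizontal distance between dish2 and bay0 below 0.005 m and z of dish2 in the frame of bay0 between -0.004 and 0.004 m and angle between the x axis of dish2 and the x axis of bay0, either way round below 0.08 rad and angle between dish2's own z axis and vertical below 0.05 rad) or (horizontal distance between dish2 and bay1 below 0.005 m and z of dish2 in the frame of bay1 between -0.004 and 0.004 m and angle between the x axis of dish2 and the x axis of bay1, either way round below 0.08 rad and angle between dish2's own z axis and vertical below 0.05 rad) or (horizontal distance between dish2 and bay2 below 0.005 m and z of dish2 in the frame of bay2 between -0.004 and 0.004 m and angle between the x axis of dish2 and the x axis of bay2, either way round below 0.08 rad and angle between dish2's own z axis and vertical below 0.05 rad)) and ((horizontal distance between lid0 and dish2 below 0.005 m and z of lid0 in the frame of dish2 between 0.048 and 0.056 m and angle between the x axis of lid0 and the x axis of dish2, either way round below 0.08 rad and angle between lid0's own z axis and vertical below 0.05 rad) or (horizontal distance between lid1 and dish2 below 0.005 m and z of lid1 in the frame of dish2 between 0.048 and 0.056 m and angle between the x axis of lid1 and the x axis of dish2, either way round below 0.08 rad and angle between lid1's own z axis and vertical below 0.05 rad) or (horizontal distance between lid2 and dish2 below 0.005 m and z of lid2 in the frame of dish2 between 0.048 and 0.056 m and angle between the x axis of lid2 and the x axis of dish2, either way round below 0.08 rad and angle between lid2's own z axis and vertical below 0.05 rad)) and value of joint isolator below 0.15 rad), for 0.2 s.
3. the isolator is on again (value of joint isolator above 1.05 rad), for 0.2 s.
At the end, for the whole second after the job is handed in: Every present dish stands flat in a bay (within 5 mm of its centre, within 0.08 rad of its direction, on the warmer's top) and carries a lid lying level on its rim (within 5 mm of centred, within 0.08 rad of square); the isolator is on (above 1.05 rad); dishes at rest (((horizontal distance between dish0 and bay0 below 0.005 m and z of dish0 in the frame of bay0 between -0.004 and 0.004 m and angle between the x axis of dish0 and the x axis of bay0, either way round below 0.08 rad and angle between dish0's own z axis and vertical below 0.05 rad) or (horizontal distance between dish0 and bay1 below 0.005 m and z of dish0 in the frame of bay1 between -0.004 and 0.004 m and angle between the x axis of dish0 and the x axis of bay1, either way round below 0.08 rad and angle between dish0's own z axis and vertical below 0.05 rad) or (horizontal distance between dish0 and bay2 below 0.005 m and z of dish0 in the frame of bay2 between -0.004 and 0.004 m and angle between the x axis of dish0 and the x axis of bay2, either way round below 0.08 rad and angle between dish0's own z axis and vertical below 0.05 rad)) and ((horizontal distance between lid0 and dish0 below 0.005 m and z of lid0 in the frame of dish0 between 0.048 and 0.056 m and angle between the x axis of lid0 and the x axis of dish0, either way round below 0.08 rad and angle between lid0's own z axis and vertical below 0.05 rad) or (horizontal distance between lid1 and dish0 below 0.005 m and z of lid1 in the frame of dish0 between 0.048 and 0.056 m and angle between the x axis of lid1 and the x axis of dish0, either way round below 0.08 rad and angle between lid1's own z axis and vertical below 0.05 rad) or (horizontal distance between lid2 and dish0 below 0.005 m and z of lid2 in the frame of dish0 between 0.048 and 0.056 m and angle between the x axis of lid2 and the x axis of dish0, either way round below 0.08 rad and angle between lid2's own z axis and vertical below 0.05 rad)) and linear speed of each of dish0, dish1, dish2 below 0.02 m/s and ((horizontal distance between dish1 and bay0 below 0.005 m and z of dish1 in the frame of bay0 between -0.004 and 0.004 m and angle between the x axis of dish1 and the x axis of bay0, either way round below 0.08 rad and angle between dish1's own z axis and vertical below 0.05 rad) or (horizontal distance between dish1 and bay1 below 0.005 m and z of dish1 in the frame of bay1 between -0.004 and 0.004 m and angle between the x axis of dish1 and the x axis of bay1, either way round below 0.08 rad and angle between dish1's own z axis and vertical below 0.05 rad) or (horizontal distance between dish1 and bay2 below 0.005 m and z of dish1 in the frame of bay2 between -0.004 and 0.004 m and angle between the x axis of dish1 and the x axis of bay2, either way round below 0.08 rad and angle between dish1's own z axis and vertical below 0.05 rad)) and ((horizontal distance between lid0 and dish1 below 0.005 m and z of lid0 in the frame of dish1 between 0.048 and 0.056 m and angle between the x axis of lid0 and the x axis of dish1, either way round below 0.08 rad and angle between lid0's own z axis and vertical below 0.05 rad) or (horizontal distance between lid1 and dish1 below 0.005 m and z of lid1 in the frame of dish1 between 0.048 and 0.056 m and angle between the x axis of lid1 and the x axis of dish1, either way round below 0.08 rad and angle between lid1's own z axis and vertical below 0.05 rad) or (horizontal distance between lid2 and dish1 below 0.005 m and z of lid2 in the frame of dish1 between 0.048 and 0.056 m and angle between the x axis of lid2 and the x axis of dish1, either way round below 0.08 rad and angle between lid2's own z axis and vertical below 0.05 rad)) and ((horizontal distance between dish2 and bay0 below 0.005 m and z of dish2 in the frame of bay0 between -0.004 and 0.004 m and angle between the x axis of dish2 and the x axis of bay0, either way round below 0.08 rad and angle between dish2's own z axis and vertical below 0.05 rad) or (horizontal distance between dish2 and bay1 below 0.005 m and z of dish2 in the frame of bay1 between -0.004 and 0.004 m and angle between the x axis of dish2 and the x axis of bay1, either way round below 0.08 rad and angle between dish2's own z axis and vertical below 0.05 rad) or (horizontal distance between dish2 and bay2 below 0.005 m and z of dish2 in the frame of bay2 between -0.004 and 0.004 m and angle between the x axis of dish2 and the x axis of bay2, either way round below 0.08 rad and angle between dish2's own z axis and vertical below 0.05 rad)) and ((horizontal distance between lid0 and dish2 below 0.005 m and z of lid0 in the frame of dish2 between 0.048 and 0.056 m and angle between the x axis of lid0 and the x axis of dish2, either way round below 0.08 rad and angle between lid0's own z axis and vertical below 0.05 rad) or (horizontal distance between lid1 and dish2 below 0.005 m and z of lid1 in the frame of dish2 between 0.048 and 0.056 m and angle between the x axis of lid1 and the x axis of dish2, either way round below 0.08 rad and angle between lid1's own z axis and vertical below 0.05 rad) or (horizontal distance between lid2 and dish2 below 0.005 m and z of lid2 in the frame of dish2 between 0.048 and 0.056 m and angle between the x axis of lid2 and the x axis of dish2, either way round below 0.08 rad and angle between lid2's own z axis and vertical below 0.05 rad)) and value of joint isolator above 1.05 rad); the robot touches nothing.
It fails at once if the goblet is knocked over or pushed more than 4 cm (distance of goblet from where it was at the start of the episode above 0.04 m or angle between goblet's own z axis and vertical above 0.5 rad).
It fails at once if the candle is knocked over or pushed more than 4 cm (distance of candle from where it was at the start of the episode above 0.04 m or angle between candle's own z axis and vertical above 0.5 rad).
It fails at once if the plates are knocked over or pushed more than 4 cm (distance of plates from where it was at the start of the episode above 0.04 m or angle between plates's own z axis and vertical above 0.5 rad).
Of dish0, dish1, dish2 only 2 to 3 are there at a start; the rules pass over those that are not, and their reading is None.
At some moment in a run one of dish0, dish1, dish2 may be knocked a few centimetres aside while the robot is not near it.
Once in a run the grip may slacken for a moment while it holds something.
It also fails if it takes over 210 s, if anything falls off the work surface, if the arm or the gripper's body presses on something with over 40 N, if the wrist force passes 120 N, or if a joint passes its speed limit or range.

## Working session

There is one attempt and no reset: what is moved stays moved. The work goes in short steps, Python scripts to look and compute and a tool call to move; the robot and the scene stay as the last step left them, time stands still between calls to the robot, and variables do not carry over. Pictures are saved under pics/ and viewed, at most 14 in all, crops included, and the job is handed in when it is done.

Besides the shell and the picture viewer there is one more tool, called after ">>>" as a command line: name --argument value ..., lists and objects as JSON in quotes. play_rows: Moves the arm, as the interface text tells. Shifts and turns lie within -1 to 1; 1 stands for 0.1 m of shift or 180 degrees of turn. Its arguments: {"type":"object","properties":{"increments":{"type":"array"},"grip_force":{"type":"number"}},"required":["increments"]}

```bash
ls; mkdir -p pics
python3 - <<'E'
from plant import env,eyes,spotter
import cv2,numpy as np
o=env.observe();print(o['clock'],o['eef_pos'],o['tcp_rot'],o['width'],env.grasp_offset)
ims=[]
for n in ['scene','top']:
    im,d=eyes.capture(n);c=eyes.calibration(n);print(n,c);cv2.imwrite(f'pics/{n}0.png',im);np.save(f'{n}0.npy',d)
    for q in ['dish0','lid0','isolator_tip','isolator','plates']:
        print(n,q,[(round(r['p'],2),np.round(r['location'])) for r in spotter.search_frame(n,q)])
E
```

```text
pics
0.0 [ 0.25103739 -0.57181086  0.23044987] [ 9.78668498e-01  2.05444132e-01 -2.35302350e-04 -7.90014707e-04] 0.08553749876861454 0.0187
scene {'fovy': 55.64518869227606, 'cx': 260.3538906820282, 'cy': 192.49623897595973, 'pose': array([[ 0.69180059, -0.39323824,  0.60562004,  1.17447662],
       [ 0.72198914,  0.39061191, -0.57109896, -0.74666902],
       [-0.01198445,  0.83233769,  0.55413929,  0.73786653],
       [ 0.        ,  0.        ,  0.        ,  1.        ]])}
scene dish0 [(0.88, array([209., 261.])), (0.83, array([244., 276.])), (0.71, array([200., 157.]))]
scene lid0 [(0.8, array([326., 212.])), (0.73, array([237., 180.])), (0.71, array([276., 187.])), (0.58, array([228., 220.])), (0.42, array([184., 396.]))]
scene isolator_tip []
scene isolator [(0.48, array([184., 348.]))]
scene plates [(0.85, array([268., 108.]))]
top {'fovy': 46.41379952974398, 'cx': 251.41570717839394, 'cy': 192.65439420535026, 'pose': array([[ 0.01775868,  0.9969112 , -0.07650284,  0.35113671],
       [-0.99980635,  0.01705714, -0.0098138 , -0.11552553],
       [-0.00847856,  0.07666231,  0.99702107,  1.54332354],
       [ 0.        ,  0.        ,  0.        ,  1.        ]])}
top dish0 [(0.85, array([146., 271.])), (0.76, array([192., 245.])), (0.76, array([280., 308.]))]
top lid0 [(0.88, array([179., 341.])), (0.84, array([206., 285.])), (0.79, array([226., 314.])), (0.62, array([133., 356.]))]
top isolator_tip [(0.52, array([134., 170.]))]
top isolator [(0.54, array([139., 177.]))]
top plates [(0.78, array([221., 387.]))]
```

Run:
```python
import cv2
im=cv2.imread('pics/top0.png');cv2.imwrite('pics/top0c.png',cv2.resize(im[60:340,100:480],None,fx=2.1,fy=2.1,interpolation=cv2.INTER_CUBIC))
im=cv2.imread('pics/scene0.png');cv2.imwrite('pics/scene0c.png',cv2.resize(im,None,fx=1.55,fy=1.55,interpolation=cv2.INTER_CUBIC))
```

```text
(no output)
```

View pics/top0c.png

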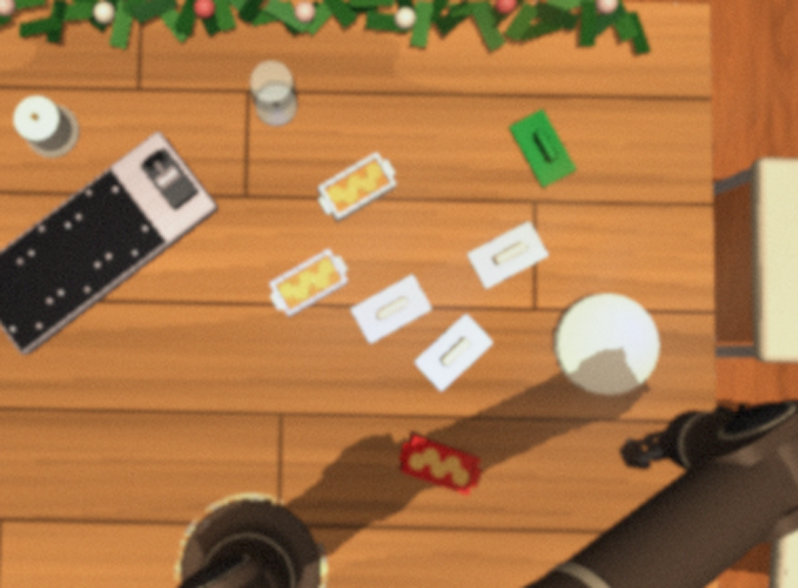

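View pics/scene0c.png

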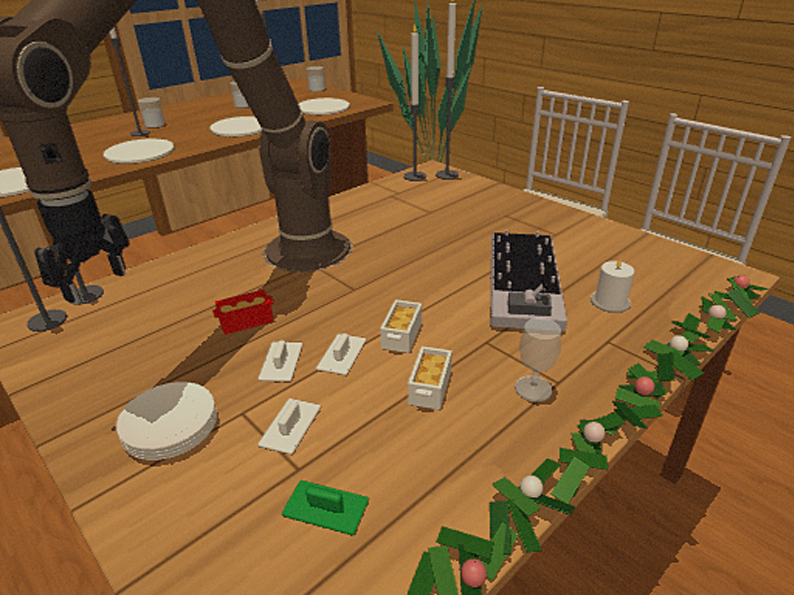

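```bash
cat > h.py <<'E'
from plant import env,eyes,spotter
import cv2,numpy as np
from scipy.spatial.transform import Rotation as Ro
def cloud(n,save=None):
    c=eyes.calibration(n); im,d=eyes.capture(n)
    if save: cv2.imwrite(save,im)
    return im,d,world(c,d),c
def world(c,d):
    f=192/np.tan(np.radians(c['fovy']/2)); v,u=np.mgrid[:384,:512]
    P=np.stack([(u-c['cx'])/f*d,-(v-c['cy'])/f*d,-d],-1)
    return P@c['pose'][:3,:3].T+c['pose'][:3,3]
def proj(c,p):
    f=192/np.tan(np.radians(c['fovy']/2)); q=(np.asarray(p)-c['pose'][:3,3])@c['pose'][:3,:3]
    return np.array([c['cx']+f*q[...,0]/-q[...,2],c['cy']-f*q[...,1]/-q[...,2]]).T
E
python3 - <<'E'
from h import *
c=eyes.calibration('top');d=np.load('top0.npy');im=cv2.imread('pics/top0.png');W=world(c,d)
def rects(mask,lab,minA=80):
    n,L,S,C=cv2.connectedComponentsWithStats(mask.astype(np.uint8))
    for i in range(1,n):
        if S[i,4]<minA: continue
        p=W[L==i]; r=cv2.minAreaRect((p[:,:2]*1000).astype(np.float32))
        print(lab,S[i,4],'px',C[i].round(),'ctr',np.round(r[0],1),'size',np.round(r[1],1),'ang',round(r[2],1),'zmed',np.round(np.percentile(p[:,2],[5,50,95])*1000,1))
t=W[240:330,20:200,2];print('table z',np.nanmedian(t),np.std(t))
hs=cv2.cvtColor(im,cv2.COLOR_BGR2HSV)
val=(d>0)&(W[...,0]>0.1)
rects(val&(W[...,2]>0.004)&(W[...,2]<0.2),'raised')
print('warm rows')
rects(val&(W[...,2]>0.03)&(W[...,2]<0.09)&(hs[...,2]<70),'dark')
E
```

```text
table z 0.0004600472673023104 0.09230937644886865
raised 5061 px [263.  66.] ctr [ 911.9 -113. ] size [1059.7  122.1] ang 89.8 zmed [ 9.6 26.1 42.8]
raised 1172 px [79. 62.] ctr [918.8 498.7] size [277.6 109.3] ang 84.9 zmed [ 8.4 24.6 45.7]
raised 544 px [230. 103.] ctr [778.2 -21.5] size [113.8  79.8] ang 19.4 zmed [  5.8 141.3 148.8]
raised 629 px [122. 119.] ctr [716.2 354.9] size [113.7  86.6] ang 47.5 zmed [ 6.2 86.8 95.9]
raised 604 px [358. 130.] ctr [ 692.7 -466.5] size [132.8  82.4] ang 26.9 zmed [ 4.5  9.3 37.8]
raised 5684 px [143. 176.] ctr [531.3 278.4] size [206.3 429.4] ang 40.8 zmed [32.  40.5 64.6]
raised 722 px [270. 149.] ctr [ 623.1 -159.5] size [ 78.6 145.7] ang 37.9 zmed [ 8.2 42.4 54.4]
raised 635 px [341. 181.] ctr [ 513.8 -403.2] size [ 80.2 137.5] ang 30.4 zmed [ 4.6  9.2 37.9]
raised 682 px [247. 194.] ctr [466.7 -82.5] size [ 88.3 130.7] ang 21.2 zmed [26.4 42.7 55. ]
raised 616 px [286. 207.] ctr [ 424.1 -220.9] size [ 84.5 122.1] ang 32.2 zmed [ 4.7  9.  38.1]
raised 1926 px [389. 223.] ctr [ 373.5 -570. ] size [170.6 173.3] ang 1.0 zmed [22.4 32.7 40.9]
raised 657 px [315. 228.] ctr [ 350.9 -319. ] size [ 77. 138.] ang 45.5 zmed [ 4.7  9.  38.7]
raised 764 px [309. 281.] ctr [ 169.6 -301.6] size [150.2  90.5] ang 78.4 zmed [ 6.5 42.9 55.4]
raised 88 px [221. 299.] ctr [108.3  -4. ] size [16.  95.1] ang 0.4 zmed [ 4.9  9.8 15.6]
warm rows
dark 3262 px [131. 183.] ctr [491.2 305.9] size [144.4 282.8] ang 38.6 zmed [35.1 40.4 45.8]
```

```bash
cat >> h.py <<'E'
def yawR(y):  # tool down, tool x at yaw (deg)
    y=np.radians(y);c,s=np.cos(y),np.sin(y);return np.array([[c,s,0],[s,-c,0],[0,0,-1.]])
def plan(wps,start=None,maxs=0.1):
    """wps: (x,y,z,yaw) ; prints calls: shift/turn units and rows needed"""
    if start is None:
        o=env.observe();p=np.array(o['eef_pos']);R=Ro.from_quat(o['tcp_rot']).as_matrix()
    else: p,R=np.array(start[:3]),yawR(start[3])
    for w in wps:
        t=np.array(w[:3]);Rt=yawR(w[3])
        for k in range(20):
            s=R.T@(t-p); rv=Ro.from_matrix(R.T@Rt).as_rotvec()
            f=min(1,.099/max(np.abs(s).max(),1e-9),np.radians(70)/max(np.linalg.norm(rv),1e-9))
            q=np.round(s*f*10,3);r=np.round(rv*f/np.pi,3)
            n=int(np.ceil(max(np.linalg.norm(q)*100/41.7,np.linalg.norm(r)*180/7.16)))+1
            print(w if f==1 else '   ..',q.tolist(),r.tolist(),'n',n)
            p=p+R@(q/10);R=R@Ro.from_rotvec(r*np.pi).as_matrix()
            if f==1: break
E
python3 - <<'E'
from h import *
o=env.observe();R=Ro.from_quat(o['tcp_rot']).as_matrix();p=o['eef_pos']
T=np.eye(4);T[:3,:3]=R;T[:3,3]=p
c=eyes.calibration('wrist');print(c['fovy'],c['cx'],c['cy']);print(np.round(np.linalg.inv(T)@c['pose'],3))
plan([(0.35,-0.4,0.25,40),(0.56,0.08,0.25,40)])
E
```

```text
69.23414593812188 258.00589529913566 191.80926108710494
[[-0.001  0.963  0.27   0.068]
 [ 1.     0.001  0.     0.   ]
 [ 0.     0.27  -0.963 -0.142]
 [ 0.     0.     0.     1.   ]]
   .. [0.99, -0.732, -0.116] [0.0, 0.0, -0.056] n 4
(0.35, -0.4, 0.25, 40) [0.676, -0.335, -0.071] [0.0, 0.0, -0.035] n 3
   .. [0.99, -0.489, -0.0] [0.0, 0.0, 0.0] n 4
   .. [0.99, -0.489, -0.0] [0.0, 0.0, 0.0] n 4
   .. [0.99, -0.489, -0.0] [0.0, 0.0, 0.0] n 4
   .. [0.99, -0.489, -0.0] [0.0, 0.0, 0.0] n 4
(0.56, 0.08, 0.25, 40) [0.737, -0.364, -0.0] [0.0, 0.0, 0.0] n 3
```

>>> play_rows --increments '[[[0.99,-0.73,-0.11],[0,0,-0.056],0],[[0.99,-0.73,-0.11],[0,0,-0.056],0],[[0.99,-0.73,-0.11],[0,0,-0.056],0],[[0.99,-0.73,-0.11],[0,0,-0.056],0],[[0.99,-0.73,-0.11],[0,0,-0.056],0]]'

```text
clock: 1.02
eef_pos: [0.3145, -0.4638, 0.2431]
tcp_rot: [0.956, 0.293, 0.001, 0.0]
contact_force: [-0.7, -0.5, -0.5]
width: 0.0854
grip_force: 0.0
```

>>> play_rows --increments '[[[0.68,-0.34,-0.07],[0,0,-0.035],0],[[0.68,-0.34,-0.07],[0,0,-0.035],0],[[0.68,-0.34,-0.07],[0,0,-0.035],0]]'

```text
clock: 1.27
eef_pos: [0.3539, -0.395, 0.25]
tcp_rot: [0.938, 0.346, 0.001, -0.0]
contact_force: [0.8, 0.6, -0.1]
width: 0.0852
grip_force: 0.0
```

>>> play_rows --increments '[[[0.99,-0.49,0],[0,0,0],0],[[0.99,-0.49,0],[0,0,0],0],[[0.99,-0.49,0],[0,0,0],0],[[0.99,-0.49,0],[0,0,0],0]]'

```text
clock: 1.6
eef_pos: [0.3968, -0.2939, 0.2495]
tcp_rot: [0.938, 0.345, 0.001, -0.0]
contact_force: [1.1, 0.4, 0.3]
width: 0.0854
grip_force: 0.0
```

Run:
```python
from h import *
o=env.observe();print(o['clock'],o['eef_pos'],Ro.from_quat(o['tcp_rot']).as_matrix()[:,0],o['joint_positions'],o['contact_force'])
```

```text
1.6 [ 0.39682966 -0.2939038   0.24954383] [0.76137685 0.64830631 0.00205435] [ 0.74416296  0.18332852 -0.23263215  1.87005226  0.04505319  1.09304199
 -0.37085179] [1.06135391 0.36602883 0.34722892]
```

>>> play_rows --increments '[[[0.99,-0.49,0],[0,0,0],0],[[0.99,-0.49,0],[0,0,0],0],[[0.99,-0.49,0],[0,0,0],0],[[0.99,-0.49,0],[0,0,0],0]]'

```text
clock: 1.93
eef_pos: [0.4409, -0.1929, 0.2496]
tcp_rot: [0.938, 0.345, 0.001, -0.0]
contact_force: [0.3, -0.1, -0.9]
width: 0.0857
grip_force: 0.0
```

>>> play_rows --increments '[[[0.99,-0.49,0],[0,0,0],0],[[0.99,-0.49,0],[0,0,0],0],[[0.99,-0.49,0],[0,0,0],0],[[0.99,-0.49,0],[0,0,0],0]]'

```text
clock: 2.27
eef_pos: [0.485, -0.0917, 0.2495]
tcp_rot: [0.939, 0.345, 0.001, -0.001]
contact_force: [-0.3, 0.3, 1.1]
width: 0.0855
grip_force: 0.0
```

>>> play_rows --increments '[[[0.99,-0.69,0],[0,0,0],0],[[0.99,-0.69,0],[0,0,0],0],[[0.99,-0.69,0],[0,0,0],0],[[0.99,-0.69,0],[0,0,0],0]]'

```text
clock: 2.6
eef_pos: [0.5156, 0.0266, 0.2495]
tcp_rot: [0.938, 0.346, 0.001, -0.001]
contact_force: [0.7, 0.4, 0.2]
width: 0.0855
grip_force: 0.0
```

>>> play_rows --increments '[[[0.9,-0.8,0],[0,0,0],0.9],[[0.9,-0.8,0],[0,0,0],1],[[0.9,-0.8,0],[0,0,0],1],[[0.9,-0.8,0],[0,0,0],1],[[0.9,-0.8,0],[0,0,0],1]]'

```text
clock: 3.02
eef_pos: [0.532, 0.1401, 0.2488]
tcp_rot: [0.939, 0.344, -0.0, -0.0]
contact_force: [0.2, -1.6, 0.2]
width: 0.0254
grip_force: 0.0
```

Run:
```python
from h import *
o=env.observe();print(o['clock'],o['eef_pos'],Ro.from_quat(o['tcp_rot']).as_matrix()[:,0],o['width'],o['contact_force'],np.abs(o['qd']).max())
im,d,W,c=cloud('wrist','pics/w1.png');np.savez('w1.npz',d=d,W=W,im=im)
for q in ['isolator_tip','isolator','isolator_pivot','dish0']:
    print(q,[(round(r['p'],2),np.round(r['location'])) for r in spotter.search_frame('wrist',q)])
z=W[...,2]; print(np.percentile(z[(z>.036)&(z<.044)],[5,50,95]))
```

```text
3.0167 [0.53201761 0.14006781 0.24881126] [ 7.63592431e-01  6.45698447e-01 -3.38887274e-04] 0.025383900258233255 [ 0.16323762 -1.55187306  0.23382471] 0.042457420817045684
isolator_tip [(0.95, array([ 79., 317.]))]
isolator [(0.59, array([ 83., 315.]))]
isolator_pivot [(0.93, array([101., 173.])), (0.44, array([ 80., 316.]))]
dish0 [(0.73, array([255., 458.])), (0.65, array([312., 378.]))]
[0.03831288 0.03984132 0.0413265 ]
```

View pics/w1.png

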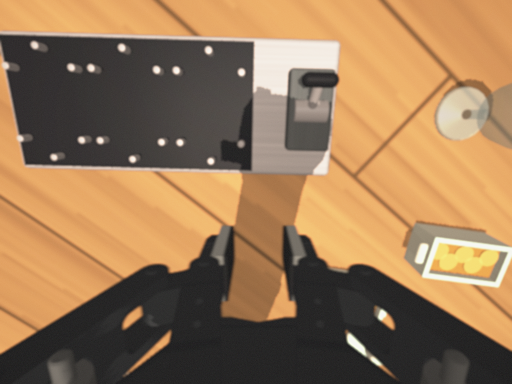

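```bash
cat >> h.py <<'E'
from scipy.optimize import least_squares
def pegs_model(p,z):
    x,y,a=p;c,s=np.cos(a),np.sin(a);out=[]
    for k in range(3):
        for px,py in [(40,36.5),(-40,36.5),(40,-36.5),(-40,-36.5),(61.5,0),(-61.5,0)]:
            X,Y=px/1e3,py/1e3+k*.095
            out.append((x+c*X-s*Y,y+s*X+c*Y,z))
    return np.array(out)
def fit_warmer(im,c,guess):
    g=cv2.cvtColor(im,cv2.COLOR_BGR2GRAY)
    m=(g>110).astype(np.uint8)
    n,L,S,C=cv2.connectedComponentsWithStats(m)
    C=np.array([C[i] for i in range(1,n) if 15<S[i,4]<250 and S[i,2]<25 and S[i,3]<25])
    p=np.array(guess,float)
    for tol in (25,10,6,4,4):
        uv=proj(c,pegs_model(p,.049)); D=np.linalg.norm(uv[:,None]-C[None],axis=-1)
        i=np.where(D.min(1)<tol)[0];j=D.argmin(1)[i]
        r=least_squares(lambda q:(proj(c,pegs_model(q,.049))[i]-C[j]).ravel(),p,loss='soft_l1',x_scale=[.01,.01,.01]);p=r.x
    res=np.sqrt(np.mean(r.fun**2));return p,len(i),res
E
python3 - <<'E'
from h import *
f=np.load('w1.npz');im,W,d=f['im'],f['W'],f['d'];c=eyes.calibration('wrist')
a=np.radians(40);e=np.array([.531,.278]);yb=np.array([-np.sin(a),np.cos(a)])
g=[*(e-.04*yb),a]
p,n,res=fit_warmer(im,c,g);print('bay0',p[:2],np.degrees(p[2]),n,res)
# cross-check by depth: plate extent in bay frame
cs,sn=np.cos(p[2]),np.sin(p[2]);Q=(W[...,:2]-p[:2])@np.array([[cs,-sn],[sn,cs]])
m=(abs(W[...,2]-.04)<.004)&(abs(Q[...,0])<.12)&(abs(Q[...,1])<.4)&(d>0)
print('plate x',np.percentile(Q[m][:,0],[.3,99.7]),'y',np.percentile(Q[m][:,1],[.3,99.7]))
b=(W[...,2]>.085)&(abs(Q[...,0])<.1)&(abs(Q[...,1]+.115)<.05)
print('tip pts',b.sum(),Q[b].min(0),Q[b].max(0),Q[b].mean(0),np.percentile(W[b][:,2],[5,50,98]))
piv=p[:2]-.115*np.array([-sn,cs]);print('pivot',piv)
E
```

```text
bay0 [0.55198934 0.23024547] 38.320919031191096 16 0.8819963503605581
plate x [-0.07673696  0.07988704] y [-0.14708453  0.24101034]
tip pts 22161 [-0.08319839 -0.13214815] [ 0.03779146 -0.06500016] [-0.05799496 -0.0921014 ] [0.2686318  0.32584749 0.34916577]
pivot [0.62329688 0.14002222]
```

Run:
```python
from h import *
x,y,a=np.array([0.62330,0.14002,np.radians(38.32)])
P=lambda d:(x+d*np.cos(a),y+d*np.sin(a))
plan([(*P(.075),.249,38.3),(*P(.075),.095,38.3),(*P(-.006),.095,38.3),(*P(.03),.095,38.3),(*P(.03),.249,38.3)])
```

```text
.. [0.99, 0.396, 0.001] [0.0, 0.0, 0.006] n 4
(np.float64(0.6821419984273529), np.float64(0.18652396994962245), 0.249, 38.3) [0.482, 0.182, 0.0] [0.0, 0.0, 0.003] n 3
   .. [0.001, -0.0, 0.99] [0.0, 0.0, -0.0] n 4
(np.float64(0.6821419984273529), np.float64(0.18652396994962245), 0.095, 38.3) [-0.0, -0.001, 0.55] [0.0, 0.0, -0.0] n 3
(np.float64(0.6185926401258117), np.float64(0.1362996824040302), 0.095, 38.3) [-0.81, 0.001, 0.001] [0.0, 0.0, -0.0] n 3
(np.float64(0.6468367993709412), np.float64(0.158621587979849), 0.095, 38.3) [0.36, -0.0, -0.0] [0.0, 0.0, -0.0] n 2
   .. [-0.001, 0.0, -0.99] [0.0, 0.0, -0.0] n 4
(np.float64(0.6468367993709412), np.float64(0.158621587979849), 0.249, 38.3) [-0.0, 0.001, -0.55] [0.0, 0.0, -0.0] n 3
```

>>> play_rows --increments '[[[0.99,0.4,0],[0,0,0.006],1],[[0.99,0.4,0],[0,0,0.006],1],[[0.99,0.4,0],[0,0,0.006],1],[[0.99,0.4,0],[0,0,0.006],1]]'

```text
clock: 3.6
eef_pos: [0.6366, 0.1723, 0.2481]
tcp_rot: [0.943, 0.333, 0.0, -0.0]
contact_force: [-1.9, -0.2, -0.8]
width: 0.0001
grip_force: 0.0
```

>>> play_rows --increments '[[[0.48,0.18,0],[0,0,0.003],1],[[0.48,0.18,0],[0,0,0.003],1],[[0.48,0.18,0.3],[0,0,0.003],1],[[0.48,0.18,0.6],[0,0,0.003],1],[[0.48,0.18,0.6],[0,0,0.003],1],[[0.48,0.18,0.99],[0,0,0.003],1],[[0.48,0.18,0.99],[0,0,0.003],1]]'

```text
clock: 4.18
eef_pos: [0.6789, 0.1867, 0.1456]
tcp_rot: [0.944, 0.329, -0.004, 0.0]
contact_force: [-1.3, -0.9, -2.4]
width: 0.0
grip_force: 0.0
```

>>> play_rows --increments '[[[0,0,0.3],[0,0,0],1],[[0,0,0.54],[0,0,0],1],[[0,0,0.54],[0,0,0],1],[[0,0,0.54],[0,0,0],1]]'

```text
clock: 4.52
eef_pos: [0.6814, 0.1884, 0.0974]
tcp_rot: [0.944, 0.329, -0.001, 0.0]
contact_force: [-0.1, 0.4, 0.1]
width: 0.0002
grip_force: 0.0
```

>>> play_rows --increments '[[[-0.2,0,0],[0,0,0],1],[[-0.35,0,0],[0,0,0],1],[[-0.45,0,0],[0,0,0],1],[[-0.52,0,0],[0,0,0],1],[[-0.6,0,0],[0,0,0],1],[[-0.68,0,0],[0,0,0],1],[[-0.75,0,0],[0,0,0],1],[[-0.82,0,0],[0,0,0],1],[[-0.82,0,0],[0,0,0],1]]'

```text
clock: 5.27
eef_pos: [0.6177, 0.1387, 0.0972]
tcp_rot: [0.944, 0.329, 0.002, -0.0]
contact_force: [1.9, 1.9, 1.6]
width: -0.0
grip_force: 1.6
```

>>> play_rows --increments '[[[0.2,0,0],[0,0,0],1],[[0.36,0,0],[0,0,0],1],[[0.36,0,-0.3],[0,0,0],1],[[0.36,0,-0.99],[0,0,0],0.5],[[0.36,0,-0.99],[0,0,0],0],[[0.36,0,-0.99],[0,0,0],0]]'

```text
clock: 5.77
eef_pos: [0.6478, 0.1619, 0.2017]
tcp_rot: [0.944, 0.329, 0.004, 0.0]
contact_force: [-0.1, -0.4, 0.8]
width: 0.0357
grip_force: 0.0
```

>>> play_rows --increments '[[[0,0,-0.9],[0,0,0],0],[[0,0,-0.9],[0,0,0],0],[[0,0,-0.9],[0,0,0],0],[[0,0,-0.9],[0,0,0],0]]'

```text
clock: 6.1
eef_pos: [0.6465, 0.1612, 0.2891]
tcp_rot: [0.944, 0.329, 0.003, 0.0]
contact_force: [0.2, 0.2, -0.3]
width: 0.0834
grip_force: 0.0
```

Run:
```python
from h import *
o=env.observe();print(o['clock'],o['eef_pos'],Ro.from_quat(o['tcp_rot']).as_matrix()[:,0],o['width'])
im,d,W,c=cloud('wrist','pics/w2.png');np.savez('w2.npz',d=d,W=W,im=im)
p,n,res=fit_warmer(im,c,[.552,.2302,.669]);print(p,np.degrees(p[2]),n,res)
for t in range(3):
    im,d=eyes.capture('top')
cv2.imwrite('pics/top2.png',im)
```

```text
6.1 [0.64652154 0.16121467 0.28906584] [0.78295661 0.62205551 0.00508767] 0.08340155206220852
[0.54986867 0.23306075 0.67451388] 38.646798316686244 16 0.6431977416215251
```

View pics/w2.png

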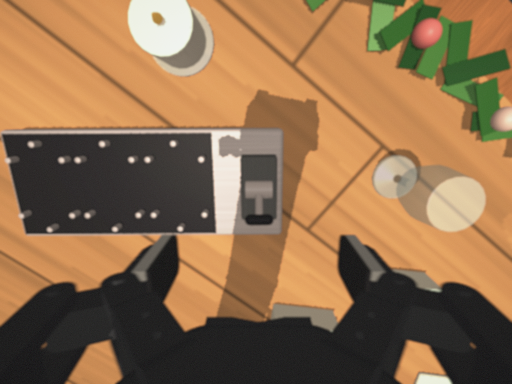

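Run:
```python
from h import *
plan([(.52,-.07,.30,119)])
# joint fit for distortion
```

```text
.. [-0.99, 0.422, -0.066] [-0.0, 0.0, -0.184] n 6
   .. [-0.99, -0.175, -0.061] [-0.001, 0.0, -0.172] n 6
(0.52, -0.07, 0.3, 119) [-0.404, -0.352, -0.034] [-0.0, 0.0, -0.091] n 4
```

>>> play_rows --increments '[[[-0.99,0.42,-0.06],[0,0,-0.184],0],[[-0.99,0.42,-0.06],[0,0,-0.184],0],[[-0.99,0.42,-0.06],[0,0,-0.184],0],[[-0.99,0.42,-0.06],[0,0,-0.184],0],[[-0.99,0.42,-0.06],[0,0,-0.184],0],[[-0.99,0.42,-0.06],[0,0,-0.184],0]]'

```text
clock: 6.8
eef_pos: [0.5934, 0.0651, 0.2899]
tcp_rot: [0.81, 0.586, -0.001, -0.001]
contact_force: [-0.6, 0.6, 0.5]
width: 0.0854
grip_force: 0.0
```

>>> play_rows --increments '[[[-0.99,-0.17,-0.06],[0,0,-0.172],0],[[-0.99,-0.17,-0.06],[0,0,-0.172],0],[[-0.99,-0.17,-0.06],[0,0,-0.172],0],[[-0.99,-0.17,-0.06],[0,0,-0.172],0],[[-0.99,-0.17,-0.06],[0,0,-0.172],0],[[-0.99,-0.17,-0.06],[0,0,-0.172],0]]'

```text
clock: 7.3
eef_pos: [0.5462, -0.0228, 0.2964]
tcp_rot: [0.626, 0.78, -0.0, -0.001]
contact_force: [0.1, -1.2, 0.1]
width: 0.0855
grip_force: 0.0
```

>>> play_rows --increments '[[[-0.4,-0.35,-0.03],[0,0,-0.091],0],[[-0.4,-0.35,-0.03],[0,0,-0.091],0],[[-0.4,-0.35,-0.03],[0,0,-0.091],0],[[-0.4,-0.35,-0.03],[0,0,-0.091],0],[[-0.4,-0.35,-0.03],[0,0,-0.091],0]]'

```text
clock: 7.72
eef_pos: [0.5212, -0.0684, 0.2998]
tcp_rot: [0.51, 0.86, 0.0, -0.0]
contact_force: [1.2, 0.1, -0.3]
width: 0.0856
grip_force: 0.0
```

Run:
```python
from h import *
o=env.observe();print(o['clock'],o['eef_pos'],Ro.from_quat(o['tcp_rot']).as_matrix(),o['width'],o['joint_positions'])
im,d,W,c=cloud('wrist','pics/w3.png');np.savez('w3.npz',d=d,W=W,im=im,pose=c['pose'])
for q in ['dish0','lid0']:
    print(q,[(round(r['p'],2),np.round(r['location'])) for r in spotter.search_frame('wrist',q)])
# yaw of tool
p1,n1,_=None,None,None
```

```text
7.7167 [ 0.52123643 -0.0684039   0.29980833] [[-4.80014394e-01  8.77260360e-01 -6.65605876e-04]
 [ 8.77259992e-01  4.80014819e-01  8.25096036e-04]
 [ 1.04332473e-03 -1.87851431e-04 -9.99999438e-01]] 0.08555260734051442 [ 0.63357415  0.2648928  -0.723306    1.70269329  0.18307537  1.24405742
  0.36905097]
dish0 [(0.89, array([151., 219.])), (0.87, array([240., 285.])), (0.67, array([173.,  13.]))]
lid0 [(0.88, array([206., 165.])), (0.87, array([306., 176.])), (0.73, array([227., 432.])), (0.56, array([237., 101.])), (0.41, array([ 53., 408.]))]
```

View pics/w3.png

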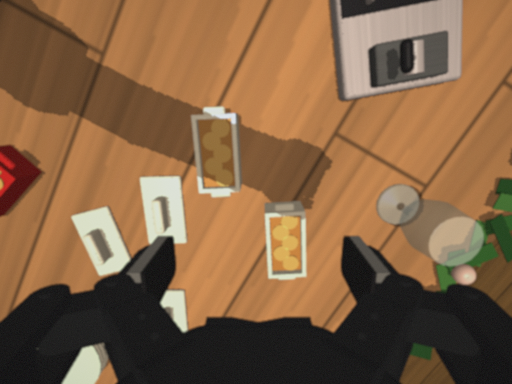

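```bash
cat >> h.py <<'E'
def boxes(W,d,zlo,zhi,size,tol=.012,mask=None,base=0):
    """connected comps with z in band; returns rects (x,y,yaw of long axis deg, L, S, npx, zmed)"""
    m=(d>0)&(W[...,2]>base+zlo)&(W[...,2]<base+zhi)
    if mask is not None: m&=mask
    n,L,S,C=cv2.connectedComponentsWithStats(m.astype(np.uint8));out=[]
    for i in range(1,n):
        if S[i,4]<60: continue
        p=W[L==i];(cx,cy),(w,h),_=r=cv2.minAreaRect((p[:,:2]*1000).astype(np.float32))
        if abs(max(w,h)/1e3-size[0])>tol or abs(min(w,h)/1e3-size[1])>tol: continue
        B=cv2.boxPoints(r);e=[B[1]-B[0],B[2]-B[1]];e=max(e,key=np.linalg.norm)
        out.append(dict(xy=np.round([cx/1e3,cy/1e3],4),yaw=round(np.degrees(np.arctan2(e[1],e[0]))%180,1),size=np.round([max(w,h),min(w,h)],1),n=S[i,4],px=C[i].round(),z=np.round(np.percentile(p[:,2],[10,50,90])*1e3,1)))
    return out
E
python3 - <<'E'
from h import *
f=np.load('w3.npz');W,d=f['W'],f['d']
print('rim',*boxes(W,d,.047,.06,(.11,.06)),sep='\n');print('lid',*boxes(W,d,.004,.06,(.118,.066)),sep='\n')
print('fin',*boxes(W,d,.025,.045,(.056,.016)),sep='\n')
t=(d>0)&(W[...,2]<.012);print('table',np.percentile(W[t][:,2],[5,50,95]))
E
```

```text
rim
{'xy': array([ 0.4631, -0.0842]), 'yaw': np.float32(121.0), 'size': array([109.9,  60.3]), 'n': np.int32(1055), 'px': array([216., 152.]), 'z': array([50.2, 51.5, 52.6])}
{'xy': array([ 0.6201, -0.1589]), 'yaw': np.float32(121.9), 'size': array([111.6,  60. ]), 'n': np.int32(839), 'px': array([287., 244.]), 'z': array([50. , 51.5, 52.4])}
lid
{'xy': array([ 0.4255, -0.2181]), 'yaw': np.float32(120.2), 'size': array([117.4,  66.3]), 'n': np.int32(2493), 'px': array([164., 207.]), 'z': array([ 6.5,  7.9, 36. ])}
{'xy': array([ 0.6197, -0.1584]), 'yaw': np.float32(121.9), 'size': array([129.6,  60.1]), 'n': np.int32(2945), 'px': array([286., 240.]), 'z': array([38.9, 41.2, 51.8])}
{'xy': array([ 0.3566, -0.3203]), 'yaw': np.float32(133.4), 'size': array([117.6,  67. ]), 'n': np.int32(2382), 'px': array([102., 239.]), 'z': array([ 6.6,  8. , 35.7])}
fin
{'xy': array([ 0.4255, -0.2179]), 'yaw': np.float32(119.9), 'size': array([55.1, 15.4]), 'n': np.int32(399), 'px': array([159., 215.]), 'z': array([29.3, 36.7, 38.2])}
{'xy': array([ 0.5885, -0.108 ]), 'yaw': np.float32(32.0), 'size': array([59.9, 11. ]), 'n': np.int32(235), 'px': array([284., 207.]), 'z': array([30.6, 42.5, 44.2])}
{'xy': array([ 0.3567, -0.3198]), 'yaw': np.float32(134.9), 'size': array([54.8, 16.3]), 'n': np.int32(427), 'px': array([ 95., 248.]), 'z': array([28.1, 36.3, 38.1])}
table [-0.0020332  -0.00037836  0.00302363]
```

Run:
```python
from h import *
plan([(.463,-.084,.20,121.2),(.463,-.084,.11,121.2),(.463,-.084,.012,121.2)])
plan([(.463,-.084,.092,121.2),(.41,.10,.12,80),(.395,.28,.14,38.5),(.432,.38,.14,38.5)],(.463,-.084,.012,121.2))
```

```text
.. [0.14, -0.583, 0.99] [0.0, -0.0, -0.013] n 4
(0.463, -0.084, 0.2, 121.2) [0.002, -0.006, 0.011] [0.0, -0.0, 0.0] n 2
(0.463, -0.084, 0.11, 121.2) [-0.001, -0.0, 0.9] [0.0, -0.0, 0.0] n 4
(0.463, -0.084, 0.012, 121.2) [-0.0, -0.0, 0.98] [0.0, -0.0, 0.0] n 4
(0.463, -0.084, 0.092, 121.2) [0.0, 0.0, -0.8] [0.0, 0.0, 0.0] n 3
   .. [0.99, 0.268, -0.15] [0.0, 0.0, 0.123] n 5
(0.41, 0.1, 0.12, 80) [0.882, -0.109, -0.13] [0.0, 0.0, 0.106] n 4
   .. [0.99, -0.261, -0.113] [0.0, 0.0, 0.131] n 5
(0.395, 0.28, 0.14, 38.5) [0.614, -0.486, -0.087] [0.0, 0.0, 0.099] n 4
(0.432, 0.38, 0.14, 38.5) [0.913, -0.551, 0.0] [0.0, 0.0, 0.0] n 4
```

>>> play_rows --increments '[[[0.14,-0.59,0.99],[0,0,-0.013],0],[[0.14,-0.59,0.99],[0,0,-0.013],0],[[0.14,-0.59,0.99],[0,0,-0.013],0],[[0.14,-0.59,0.99],[0,0,-0.013],0],[[0.14,-0.59,0.99],[0,0,-0.013],0]]'

```text
clock: 8.28
eef_pos: [0.4616, -0.0851, 0.2003]
tcp_rot: [0.491, 0.871, -0.0, -0.001]
contact_force: [1.4, 0.4, 0.9]
width: 0.0855
grip_force: 0.0
```

>>> play_rows --increments '[[[0,0,0.4],[0,0,0],0],[[0,0,0.9],[0,0,0],0],[[0,0,0.9],[0,0,0],0],[[0,0,0.9],[0,0,0],0],[[0,0,0.9],[0,0,0],0]]'

```text
clock: 8.7
eef_pos: [0.4644, -0.0846, 0.1127]
tcp_rot: [0.49, 0.872, 0.001, 0.0]
contact_force: [0.7, 1.0, 1.1]
width: 0.0855
grip_force: 0.0
```

Run:
```python
from h import *
im,d,W,c=cloud('wrist','pics/w4.png')
for zl in (.047,): print(*boxes(W,d,zl,.06,(.11,.06)),sep='\n')
plan([(.463,-.084,.012,121.2)])
```

```text
{'xy': array([ 0.4633, -0.0848]), 'yaw': np.float32(120.9), 'size': array([110.8,  60.4]), 'n': np.int32(3464), 'px': array([257., 198.]), 'z': array([50.4, 51.6, 52.4])}
   .. [0.018, -0.013, 0.99] [0.001, 0.0, 0.001] n 4
(0.463, -0.084, 0.012, 121.2) [0.001, -0.001, 0.024] [-0.0, 0.001, -0.0] n 2
```

>>> play_rows --increments '[[[0.01,0,0.4],[0,0,0],0],[[0.01,0,0.75],[0,0,0],0],[[0.01,0,0.99],[0,0,0],0],[[0.01,0,0.99],[0,0,0],0],[[0.01,0,0.99],[0,0,0],0],[[0.01,0,0.99],[0,0,0],0.5],[[0.01,0,0.99],[0,0,0],1],[[0.01,0,0.99],[0,0,0],1],[[0.01,0,0.99],[0,0,0],1],[[0.01,0,0.99],[0,0,0],1]]' --grip_force 60

```text
clock: 9.58
eef_pos: [0.4641, -0.0849, 0.0147]
tcp_rot: [0.491, 0.871, 0.0, 0.002]
contact_force: [-0.2, 0.8, 10.9]
width: 0.0592
grip_force: 63.0
```

>>> play_rows --increments '[[[0,0,0],[0,0,0],1],[[0,0,0],[0,0,0],1],[[0,0,-0.2],[0,0,0],1],[[0,0,-0.4],[0,0,0],1],[[0,0,-0.6],[0,0,0],1],[[0,0,-0.8],[0,0,0],1],[[0,0,-0.8],[0,0,0],1]]'

```text
clock: 10.17
eef_pos: [0.4647, -0.0848, 0.0965]
tcp_rot: [0.491, 0.871, 0.001, 0.003]
contact_force: [0.5, -0.3, -3.9]
width: 0.0591
grip_force: 67.9
```

>>> play_rows --increments '[[[0.3,0.08,0],[0,0,0.03],1],[[0.6,0.17,0],[0,0,0.06],1],[[0.9,0.25,0],[0,0,0.09],1],[[0.99,0.27,0],[0,0,0.123],1],[[0.99,0.27,0],[0,0,0.123],1],[[0.99,0.27,0],[0,0,0.123],1]]'

```text
clock: 10.67
eef_pos: [0.4338, 0.0143, 0.0923]
tcp_rot: [0.647, 0.762, -0.0, 0.0]
contact_force: [-0.6, -1.5, -4.3]
width: 0.0596
grip_force: 67.6
```

>>> play_rows --increments '[[[0.3,-0.03,0],[0,0,0.03],1],[[0.6,-0.07,0],[0,0,0.06],1],[[0.88,-0.11,0],[0,0,0.09],1],[[0.88,-0.11,0],[0,0,0.106],1],[[0.88,-0.11,0],[0,0,0.106],1]]'

```text
clock: 11.08
eef_pos: [0.4093, 0.0997, 0.0923]
tcp_rot: [0.765, 0.644, 0.0, 0.0]
contact_force: [0.7, -0.4, -3.6]
width: 0.0591
grip_force: 67.6
```

>>> play_rows --increments '[[[0.3,-0.08,0],[0,0,0.03],1],[[0.6,-0.16,0],[0,0,0.06],1],[[0.9,-0.23,0],[0,0,0.1],1],[[0.99,-0.26,0],[0,0,0.131],1],[[0.99,-0.26,0],[0,0,0.131],1]]'

```text
clock: 11.5
eef_pos: [0.4014, 0.2029, 0.0923]
tcp_rot: [0.881, 0.473, 0.001, -0.0]
contact_force: [0.7, -0.6, -3.6]
width: 0.0593
grip_force: 67.6
```

>>> play_rows --increments '[[[0.3,-0.24,-0.1],[0,0,0.04],1],[[0.61,-0.49,-0.1],[0,0,0.08],1],[[0.61,-0.49,-0.1],[0,0,0.099],1],[[0.61,-0.49,-0.1],[0,0,0.099],1],[[0.61,-0.49,-0.1],[0,0,0.099],1]]'

```text
clock: 11.92
eef_pos: [0.3943, 0.2771, 0.1018]
tcp_rot: [0.943, 0.333, -0.001, 0.001]
contact_force: [0.9, 0.1, -3.9]
width: 0.0594
grip_force: 67.7
```

Run:
```python
from h import *
o=env.observe();print(o['clock'],o['eef_pos'],Ro.from_quat(o['tcp_rot']).as_matrix()[:,0],o['width'],o['contact_force'])
im,d,W,c=cloud('wrist','pics/w5.png');np.savez('w5.npz',d=d,W=W,im=im,pose=c['pose'])
print(fit_warmer(im,c,[.551,.2315,.672]))
plan([(.432,.38,.105,38.6)])
```

```text
11.9167 [0.39426306 0.27710459 0.10176531] [ 0.77871648  0.62737377 -0.00167379] 0.05939679324408437 [ 0.85977269  0.13167452 -3.92338487]
(array([0.55256816, 0.23127929, 0.68689981]), 8, np.float64(1.2374297396315923))
(0.432, 0.38, 0.105, 38.6) [0.941, -0.569, -0.035] [0.0, 0.001, 0.001] n 4
```

View pics/w5.png

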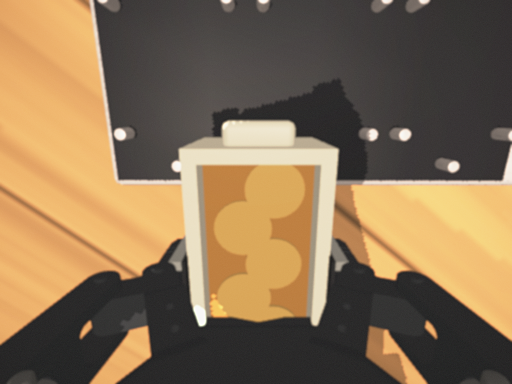

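```bash
cat >> h.py <<'E'
def fit_pegs_depth(W,d,guess,verbose=False,zr=(.050,.060)):
    m=((d>0)&(W[...,2]>zr[0])&(W[...,2]<zr[1])).astype(np.uint8)
    n,L,S,_=cv2.connectedComponentsWithStats(m,connectivity=4)
    C=np.array([W[L==i][:,:2].mean(0) for i in range(1,n) if 6<S[i,4]<400 and np.ptp(W[L==i][:,:2],axis=0).max()<.014])
    p=np.array(guess,float)
    for tol in (.012,.006,.004,.004):
        M=pegs_model(p,0)[:,:2];D=np.linalg.norm(M[:,None]-C[None],axis=-1)
        i=np.where(D.min(1)<tol)[0];j=D.argmin(1)[i]
        r=least_squares(lambda q:((pegs_model(q,0)[i,:2]-C[j])*1e3).ravel(),p,loss='soft_l1',x_scale=[.01,.01,.01]);p=r.x
    return p,len(i),np.sqrt(np.mean(r.fun**2)),i
E
python3 - <<'E'
from h import *
for k in (1,2,5):
    f=np.load(f'w{k}.npz');p,n,res,i=fit_pegs_depth(f['W'],f['d'],[.551,.2315,.672])
    y=.19;print(k,p[:2].round(4),np.degrees(p[2]).round(2),n,res.round(2),i,'bay2',p[0]-y*np.sin(p[2]),p[1]+y*np.cos(p[2]))
f=np.load('w5.npz');W,d=f['W'],f['d'];g=f['im']
m=np.zeros(d.shape,bool);m[115:330,165:350]=1
print(boxes(W,d,.125,.145,(.11,.06),tol=.04,mask=m)); zz=W[m][:,2];print(np.percentile(zz,[50,90,97]))
for zl in (.115,.118,.121,.124,.127,.13): print(zl,[(b['xy'],b['yaw'],b['size'],b['n']) for b in boxes(W,d,zl,.16,(.11,.06),tol=.06,mask=m)])
E
```

```text
1 [0.5539 0.2306] 38.66 18 0.42 [ 0  1  2  3  4  5  6  7  8  9 10 11 12 13 14 15 16 17] bay2 0.4351480543397777 0.379006771097744
2 [0.5546 0.231 ] 38.75 18 0.35 [ 0  1  2  3  4  5  6  7  8  9 10 11 12 13 14 15 16 17] bay2 0.4356887571779864 0.37922628656817864
5 [0.5517 0.2314] 38.8 11 1.42 [ 0  1  3  5  6  8  9 12 13 14 17] bay2 0.4326472250672136 0.3794267161246738
[{'xy': array([0.408 , 0.2881]), 'yaw': np.float32(38.7), 'size': array([96.7, 85.4]), 'n': np.int32(28084), 'px': array([258., 224.]), 'z': array([126.5, 128.5, 139. ])}]
[0.12833567 0.16254919 0.18170154]
0.115 [(array([0.4082, 0.2879]), np.float32(38.7), array([96.7, 86.9]), np.int32(28979))]
0.118 [(array([0.4082, 0.2879]), np.float32(38.7), array([96.7, 86.9]), np.int32(28896))]
0.121 [(array([0.4083, 0.2878]), np.float32(38.7), array([96.7, 86.2]), np.int32(28783))]
0.124 [(array([0.4082, 0.2879]), np.float32(38.7), array([96.7, 85.9]), np.int32(28677))]
0.127 [(array([0.4091, 0.2858]), np.float32(23.9), array([99.4, 82. ]), np.int32(22460))]
0.13 [(array([0.4101, 0.2896]), np.float32(37.5), array([90.6, 83.2]), np.int32(11378))]
```

```bash
cat >> h.py <<'E'
def held_dish(W,im,zr,p,R,v0=330):
    """dish outline in tool frame from rim pixels (white, z>zr)"""
    Q=(W-p)@R; hs=cv2.cvtColor(im,cv2.COLOR_BGR2HSV)
    m=(abs(W[...,2]-zr)<.004)&(hs[...,1]<90)&(hs[...,2]>110);m[v0:]=0
    q=Q[m]; q=q[(abs(q[:,1])<.036)]
    return q
E
python3 - <<'E'
from h import *
f=np.load('w5.npz');W,d,im=f['W'],f['d'],f['im'];o=env.observe();R=Ro.from_quat(o['tcp_rot']).as_matrix();p=np.array(o['eef_pos'])
hs=cv2.cvtColor(im,cv2.COLOR_BGR2HSV)
for rc in [(158,190),(158,260),(158,330),(240,190),(240,325),(134,258),(220,250)]: print(rc,W[rc][2].round(4),((W[rc]-p)@R).round(4),hs[rc])
q=held_dish(W,im,.1375,p,R);print(len(q),np.percentile(q,[0.5,2,50,98,99.5],axis=0).round(4))
for lo,hi in [(-.04,-.02),(-.02,0),(0,.02),(.02,.05)]:
    s=q[(q[:,0]>lo)&(q[:,0]<hi)];print(lo,len(s),np.percentile(s[:,1],[1,99]).round(4))
E
```

```text
(158, 190) 0.1386 [ 0.0524 -0.026  -0.037 ] [ 21  41 236]
(158, 260) 0.1391 [ 0.0525  0.0006 -0.0374] [ 22  39 236]
(158, 330) 0.1389 [ 0.0525  0.0272 -0.0372] [ 22  40 236]
(240, 190) 0.1386 [ 0.0184 -0.0282 -0.0369] [ 22  41 235]
(240, 325) 0.1386 [ 0.0183  0.0276 -0.0368] [ 22  41 235]
(134, 258) 0.131 [ 0.0609 -0.0001 -0.0294] [ 22  35 238]
(220, 250) 0.1283 [ 0.0231 -0.0037 -0.0266] [ 18 151 219]
8178 [[-0.0216 -0.0342 -0.039 ]
 [-0.0184 -0.0297 -0.0383]
 [ 0.0347 -0.0005 -0.0369]
 [ 0.0562  0.0299 -0.0326]
 [ 0.0563  0.0339 -0.032 ]]
-0.04 93 [-0.0269  0.0272]
-0.02 1153 [-0.0296  0.0296]
0 1647 [-0.0352  0.0348]
0.02 2582 [-0.0298  0.03  ]
```

Run:
```python
from h import *
plan([(.4352,.3791,.085,38.7)])
```

```text
(0.4352, 0.3791, 0.085, 38.7) [0.961, -0.543, 0.165] [0.0, 0.001, 0.0] n 4
```

>>> play_rows --increments '[[[0.24,-0.14,0],[0,0,0],1],[[0.5,-0.27,0],[0,0,0],1],[[0.75,-0.4,0],[0,0,0],1],[[0.96,-0.54,0.05],[0,0,0],1],[[0.96,-0.54,0.15],[0,0,0.001],1],[[0.96,-0.54,0.165],[0,0,0.001],1],[[0.96,-0.54,0.165],[0,0,0.001],1]]'

```text
clock: 12.55
eef_pos: [0.4349, 0.3782, 0.0843]
tcp_rot: [0.944, 0.329, -0.002, 0.001]
contact_force: [0.1, -0.8, -3.9]
width: 0.0592
grip_force: 67.7
```

Run:
```python
from h import *
o=env.observe();R=Ro.from_quat(o['tcp_rot']).as_matrix();p=np.array(o['eef_pos']);print(o['clock'],p,np.degrees(np.arctan2(R[1,0],R[0,0])),o['width'],o['contact_force'],np.degrees(Ro.from_matrix(R.T@yawR(38.7)).as_rotvec()))
im,d,W,c=cloud('wrist','pics/w6.png');np.savez('w6.npz',d=d,W=W,im=im,pose=c['pose'])
q,n,res,i=fit_pegs_depth(W,d,[.554,.2308,.6754]);print(q,np.degrees(q[2]),n,res,i)
print('bay2',q[0]-.19*np.sin(q[2]),q[1]+.19*np.cos(q[2]))
h=held_dish(W,im,p[2]+.037,p,R);print(len(h),np.percentile(h,[0.5,2,50,98,99.5],axis=0).round(4))
plan([(.4352,.3791,.055,38.7)])
```

```text
12.55 [0.43485539 0.37822062 0.08432478] 38.468352436942595 0.059165082941181106 [ 0.14961116 -0.78051687 -3.85603986] [ 0.07690697  0.22682224 -0.23149419]
[0.55182415 0.23280431 0.66404754] 38.04712135100658 8 0.7601429054687879 [ 0  1  5  6  8  9 10 16]
bay2 0.4347253700610354 0.3824300945740868
7872 [[-0.0219 -0.0336 -0.0395]
 [-0.0187 -0.0293 -0.0383]
 [ 0.0348 -0.0001 -0.0369]
 [ 0.0559  0.0303 -0.0336]
 [ 0.056   0.0341 -0.0333]]
(0.4352, 0.3791, 0.055, 38.7) [0.006, -0.004, 0.3] [0.0, 0.001, -0.001] n 2
```

View pics/w6.png

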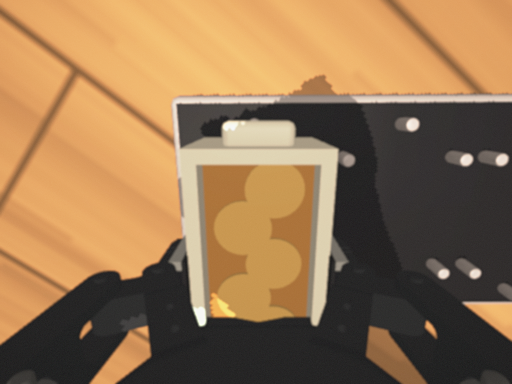

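Run:
```python
from h import *
for k in (1,2,5,6):
    f=np.load(f'w{k}.npz')
    for zr in ((.053,.06),(.0545,.06)):
        p,n,res,i=fit_pegs_depth(f['W'],f['d'],[.554,.2308,.6754],zr=zr)
        y=.19;print(k,zr,p[:2].round(4),np.degrees(p[2]).round(2),n,res.round(2),'bay2',(p[0]-y*np.sin(p[2])).round(4),(p[1]+y*np.cos(p[2])).round(4),i)
# peg tops directly in w6 relative to the model
f=np.load('w6.npz');W,d=f['W'],f['d'];m=((d>0)&(W[...,2]>.0545)&(W[...,2]<.06)).astype(np.uint8)
n,L,S,_=cv2.connectedComponentsWithStats(m,connectivity=4)
M=pegs_model([.554,.2308,np.radians(38.7)],0)[:,:2];a=np.radians(38.7);B=np.array([[np.cos(a),-np.sin(a)],[np.sin(a),np.cos(a)]])
for i in range(1,n):
    if S[i,4]<20 : continue
    q=W[L==i][:,:2].mean(0);j=np.linalg.norm(M-q,axis=1).argmin();e=(q-M[j])@B*1e3
    if np.linalg.norm(e)<12: print(j,S[i],'err bay-frame mm',e.round(1),'z',np.median(W[L==i][:,2]).round(4))
```

```text
1 (0.053, 0.06) [0.5537 0.231 ] 38.69 18 0.31 bay2 0.4349 0.3793 [ 0  1  2  3  4  5  6  7  8  9 10 11 12 13 14 15 16 17]
1 (0.0545, 0.06) [0.5535 0.2311] 38.68 18 0.32 bay2 0.4347 0.3794 [ 0  1  2  3  4  5  6  7  8  9 10 11 12 13 14 15 16 17]
2 (0.053, 0.06) [0.5542 0.2312] 38.73 18 0.29 bay2 0.4353 0.3794 [ 0  1  2  3  4  5  6  7  8  9 10 11 12 13 14 15 16 17]
2 (0.0545, 0.06) [0.554  0.2313] 38.74 18 0.24 bay2 0.4351 0.3795 [ 0  1  2  3  4  5  6  7  8  9 10 11 12 13 14 15 16 17]
5 (0.053, 0.06) [0.5516 0.2313] 38.82 11 1.3 bay2 0.4325 0.3793 [ 0  1  3  5  6  8  9 12 13 14 17]
5 (0.0545, 0.06) [0.5516 0.2313] 38.83 11 1.24 bay2 0.4325 0.3793 [ 0  1  3  5  6  8  9 12 13 14 17]
6 (0.053, 0.06) [0.5523 0.2324] 38.24 7 0.66 bay2 0.4347 0.3816 [ 0  1  6  8  9 10 16]
6 (0.0545, 0.06) [0.5523 0.2321] 38.21 7 0.64 bay2 0.4348 0.3814 [ 0  1  6  8  9 10 16]
10 [405 118  14  13 121] err bay-frame mm [-0.3  1.9] z 0.0555
8 [460 153  13  13 111] err bay-frame mm [-0.3  1.9] z 0.0555
0 [494 153  15  13 120] err bay-frame mm [-0.3  2. ] z 0.0554
6 [343 154  12  12 114] err bay-frame mm [-0.2  1.7] z 0.0554
1 [469 267  12  11  81] err bay-frame mm [0.2 1.9] z 0.0556
9 [438 268  11  10  79] err bay-frame mm [0.2 1.9] z 0.0555
```

```bash
cat >> h.py <<'E'
def peg_err(W,d,bay0=(.554,.2308,np.radians(38.7)),zr=(.0545,.06)):
    m=((d>0)&(W[...,2]>zr[0])&(W[...,2]<zr[1])).astype(np.uint8)
    n,L,S,_=cv2.connectedComponentsWithStats(m,connectivity=4);a=bay0[2]
    M=pegs_model(bay0,0)[:,:2];B=np.array([[np.cos(a),-np.sin(a)],[np.sin(a),np.cos(a)]]);out={}
    for i in range(1,n):
        if S[i,4]<20: continue
        q=W[L==i][:,:2].mean(0);j=np.linalg.norm(M-q,axis=1).argmin();e=(q-M[j])@B*1e3
        if np.linalg.norm(e)<7 and np.ptp(W[L==i][:,:2],axis=0).max()<.014: out[int(j)]=e.round(1).tolist()
    return out
E
python3 - <<'E'
from h import *
for k in range(3):
    o=env.observe();R=Ro.from_quat(o['tcp_rot']).as_matrix();p=np.array(o['eef_pos'])
    im,d,W,c=cloud('wrist');print(p.round(4),np.degrees(Ro.from_matrix(R.T@yawR(38.7)).as_rotvec()).round(2),peg_err(W,d))
h=held_dish(W,im,p[2]+.037,p,R);print(len(h),np.percentile(h,[0.5,2,50,98,99.5],axis=0).round(4))
c=eyes.calibration('top');im,d=eyes.capture('top');W=world(c,d)
print(peg_err(W,d,zr=(.05,.062)))
f=np.load('w3.npz');
E
```

```text
[0.435  0.3785 0.085 ] [ 0.07  0.16 -0.26] {10: [-0.3, 1.9], 0: [-0.3, 1.9], 6: [-0.2, 1.6], 8: [-0.3, 2.0], 1: [0.1, 2.0], 9: [-0.0, 1.8]}
[0.4353 0.379  0.0856] [ 0.06  0.08 -0.28] {10: [-0.2, 1.9], 8: [-0.3, 2.0], 0: [-0.4, 2.2], 6: [-0.2, 1.6], 9: [0.2, 2.0], 1: [0.0, 1.9]}
[0.4353 0.3796 0.086 ] [ 0.05  0.03 -0.29] {10: [-0.3, 1.7], 8: [-0.2, 2.0], 0: [-0.0, 2.1], 6: [-0.3, 1.7], 1: [0.1, 2.1], 9: [0.1, 1.7]}
7875 [[-0.0219 -0.0336 -0.0395]
 [-0.0185 -0.0293 -0.0383]
 [ 0.0347 -0.0001 -0.0369]
 [ 0.0558  0.0304 -0.0335]
 [ 0.056   0.0342 -0.0331]]
{}
```

>>> play_rows --increments '[[[0,0,-0.3],[0,0,0],1],[[0,0,-0.6],[0,0,0],1],[[0,0,-0.9],[0,0,0],1],[[0,0,-0.9],[0,0,0],1],[[0,0,-0.9],[0,0,0],1],[[0,0,-0.9],[0,0,0],1],[[0,0,-0.9],[0,0,0],1],[[0,0,-0.9],[0,0,0],1]]'

```text
clock: 13.47
eef_pos: [0.4342, 0.3806, 0.1743]
tcp_rot: [0.944, 0.329, -0.001, 0.001]
contact_force: [0.6, 0.4, -4.0]
width: 0.0591
grip_force: 68.0
```

Run:
```python
from h import *
for k in range(2):
    o=env.observe();R=Ro.from_quat(o['tcp_rot']).as_matrix();p=np.array(o['eef_pos'])
    im,d,W,c=cloud('wrist');print(p.round(4),np.degrees(Ro.from_matrix(R.T@yawR(38.7)).as_rotvec()).round(2),peg_err(W,d))
    print(fit_pegs_depth(W,d,[.554,.2308,.6754],zr=(.0545,.06))[:3])
h=held_dish(W,im,p[2]+.037,p,R);print(len(h),np.percentile(h,[0.5,2,50,98,99.5],axis=0).round(4))
plan([(.4341,.3803,.085,38.7)])
```

```text
[0.4342 0.3806 0.1743] [ 0.01  0.15 -0.22] {10: [-0.4, 1.3], 4: [-0.3, 1.9], 8: [-0.2, 1.5], 0: [-0.2, 1.8], 2: [-0.6, 1.8], 1: [0.2, 1.8], 3: [-0.1, 2.0], 9: [-0.4, 1.4], 11: [0.4, 1.3], 5: [0.1, 1.7]}
(array([0.55284183, 0.2319514 , 0.67092705]), 11, np.float64(0.5196870822560753))
[0.4343 0.3808 0.1745] [ 0.    0.13 -0.22] {4: [-0.2, 1.8], 10: [-0.3, 1.5], 8: [-0.5, 1.6], 0: [-0.3, 1.9], 2: [-0.2, 2.2], 9: [0.3, 1.5], 3: [0.2, 1.9], 1: [0.1, 1.7], 11: [0.2, 1.3], 5: [0.0, 1.5]}
(array([0.55293396, 0.23210089, 0.67686718]), 10, np.float64(0.24093887584786045))
7792 [[-0.0219 -0.0323 -0.0389]
 [-0.0187 -0.0292 -0.0383]
 [ 0.0356 -0.0001 -0.0369]
 [ 0.0559  0.0301 -0.0337]
 [ 0.056   0.0328 -0.0332]]
(0.4341, 0.3803, 0.085, 38.7) [-0.004, 0.004, 0.896] [0.0, 0.001, -0.001] n 4
```

Run:
```python
from h import *
plan([(.4333,.3800,.076,38.6)])
```

```text
(0.4333, 0.38, 0.076, 38.6) [-0.012, 0.001, 0.986] [0.0, 0.001, -0.001] n 4
```

>>> play_rows --increments '[[[-0.01,0,0.3],[0,0,0],1],[[-0.01,0,0.6],[0,0,0],1],[[-0.01,0,0.8],[0,0,0],1],[[-0.01,0,0.98],[0,0,0],1],[[-0.01,0,0.98],[0,0.001,0],1],[[-0.01,0,0.98],[0,0.001,0],1],[[-0.01,0,0.98],[0,0.001,0],1],[[-0.01,0,0.98],[0,0.001,0],1]]'

```text
clock: 14.23
eef_pos: [0.4347, 0.3815, 0.0792]
tcp_rot: [0.944, 0.329, 0.003, -0.001]
contact_force: [-1.2, 1.1, -4.3]
width: 0.0594
grip_force: 70.4
```

Run:
```python
from h import *
plan([(.4333,.3800,.0565,38.6)])
```

```text
(0.4333, 0.38, 0.0565, 38.6) [-0.021, 0.004, 0.227] [-0.0, -0.002, -0.001] n 2
```

>>> play_rows --increments '[[[0,0,0],[0,0,0],1],[[0,0,0],[0,0,0],1],[[0,0,0],[0,0,0],1],[[0,0,0],[0,0,0],1]]'

```text
clock: 14.57
eef_pos: [0.4342, 0.3808, 0.0782]
tcp_rot: [0.944, 0.329, 0.002, -0.001]
contact_force: [0.9, -0.4, -4.4]
width: 0.0593
grip_force: 70.4
```

Run:
```python
from h import *
for k in range(2):
    o=env.observe();R=Ro.from_quat(o['tcp_rot']).as_matrix();p=np.array(o['eef_pos'])
    im,d,W,c=cloud('wrist');print(p.round(4),np.degrees(Ro.from_matrix(R.T@yawR(38.7)).as_rotvec()).round(2),peg_err(W,d))
plan([(.4333,.3800,.0565,38.6)])
```

```text
[0.4342 0.3808 0.0782] [ 0.01 -0.22 -0.24] {10: [-0.4, 1.9], 6: [-0.2, 1.7], 8: [-0.2, 1.9], 0: [-1.0, 4.2], 9: [0.2, 1.9], 1: [0.2, 2.1]}
[0.4341 0.3808 0.0781] [ 0.   -0.21 -0.23] {10: [-0.3, 1.8], 6: [-0.1, 1.5], 8: [-0.2, 2.0], 0: [-0.5, 4.3], 9: [0.2, 2.0], 1: [0.1, 2.2]}
(0.4333, 0.38, 0.0565, 38.6) [-0.012, 0.001, 0.215] [0.0, -0.001, -0.001] n 2
```

>>> play_rows --increments '[[[-0.012,0,0.05],[0,0,0],1],[[-0.012,0,0.1],[0,0,0],1],[[-0.012,0,0.13],[0,-0.001,0],1],[[-0.012,0,0.16],[0,-0.001,0],1],[[-0.012,0,0.19],[0,-0.001,0],1],[[-0.012,0,0.21],[0,-0.001,0],1],[[-0.012,0,0.22],[0,-0.001,0],1],[[-0.012,0,0.22],[0,-0.001,0],1]]'

```text
clock: 15.33
eef_pos: [0.433, 0.38, 0.0555]
tcp_rot: [0.944, 0.329, -0.0, 0.0]
contact_force: [0.6, -0.2, -4.3]
width: 0.0593
grip_force: 70.5
```

Run:
```python
from h import *
o=env.observe();R=Ro.from_quat(o['tcp_rot']).as_matrix();print(o['eef_pos'],o['contact_force'],o['moment'],np.degrees(Ro.from_matrix(R.T@yawR(38.7)).as_rotvec()).round(2))
im,d,W,c=cloud('wrist','pics/w7.png');print(W[158,260],W[240,190],W[240,325])
```

```text
[0.43298143 0.37996179 0.05546892] [ 0.59640838 -0.18335497 -4.32960521] [-0.00314205  0.02524252 -0.00301983] [ 0.    0.03 -0.23]
[0.47455279 0.411658   0.09291991] [0.43016184 0.41311916 0.09293311] [0.464635   0.36954324 0.09278822]
```

>>> play_rows --increments '[[[0,0,0.008],[0,0,0],1],[[0,0,0.012],[0,0,0],1],[[0,0,0.012],[0,0,0],1],[[0,0,0.012],[0,0,0],0.6],[[0,0,0.012],[0,0,0],0.2],[[0,0,0.012],[0,0,0],0],[[0,0,0.012],[0,0,0],0],[[0,0,0.012],[0,0,0],0]]'

```text
clock: 16.05
eef_pos: [0.4333, 0.3802, 0.0548]
tcp_rot: [0.944, 0.329, 0.0, -0.0]
contact_force: [0.3, -0.3, -0.4]
width: 0.0856
grip_force: 0.0
```

>>> play_rows --increments '[[[0,0,-0.3],[0,0,0],0],[[0,0,-0.6],[0,0,0],0],[[0,0,-0.9],[0,0,0],0],[[0,0,-0.9],[0,0,0],0],[[0,0,-0.9],[0,0,0],0],[[0,0,-0.9],[0,0,0],0]]'

```text
clock: 16.55
eef_pos: [0.4331, 0.3797, 0.1444]
tcp_rot: [0.944, 0.329, 0.0, 0.0]
contact_force: [-0.1, -0.1, 0.8]
width: 0.0854
grip_force: 0.0
```

>>> play_rows --increments '[[[-0.3,0,-0.3],[0,0,0],0],[[-0.3,0,-0.6],[0,0,0],0],[[-0.3,0,-0.6],[0,0,0],0],[[-0.3,0,-0.6],[0,0,0],0],[[-0.3,0,-0.6],[0,0,0],0],[[-0.3,0,-0.6],[0,0,0],0],[[-0.3,0,-0.6],[0,0,0],0]]'

```text
clock: 17.13
eef_pos: [0.4093, 0.3609, 0.2032]
tcp_rot: [0.944, 0.329, -0.001, 0.0]
contact_force: [-0.0, -1.2, -0.9]
width: 0.0854
grip_force: 0.0
```

Run:
```python
from h import *
o=env.observe();print(o['clock'],o['eef_pos'])
im,d,W,c=cloud('wrist','pics/w8.png');np.savez('w8.npz',d=d,W=W,im=im)
p=fit_pegs_depth(W,d,[.5535,.2318,.6754],zr=(.0545,.06));print(p);q=p[0];y=.19
print('bay2',q[0]-y*np.sin(q[2]),q[1]+y*np.cos(q[2]))
for b in boxes(W,d,.086,.1,(.11,.06)):
    a=q[2];B=np.array([[np.cos(a),-np.sin(a)],[np.sin(a),np.cos(a)]])
    print(b,'rel bay2 mm',(b['xy']-[q[0]-y*np.sin(a),q[1]+y*np.cos(a)])@B*1e3)
plan([(.5,.12,.30,80),(.58,-.10,.30,121.5)])
```

```text
17.1333 [0.40925158 0.36089379 0.20316696]
(array([0.55294308, 0.23172014, 0.67503973]), 16, np.float64(0.3181278860735393), array([ 0,  1,  2,  3,  4,  5,  6,  7,  8,  9, 10, 11, 12, 13, 14, 15]))
bay2 0.4342066963564318 0.38004974421535387
{'xy': array([0.4343, 0.3801]), 'yaw': np.float32(38.4), 'size': array([109.3,  60.2]), 'n': np.int32(2462), 'px': array([258., 150.]), 'z': array([90.4, 91.6, 92.4])} rel bay2 mm [ 0.10424675 -0.0190743 ]
   .. [-0.32, 0.99, -0.39] [-0.0, 0.0, -0.093] n 4
   .. [-0.683, 0.99, -0.45] [-0.0, 0.0, -0.108] n 5
(0.5, 0.12, 0.3, 80) [-0.27, 0.195, -0.125] [-0.0, 0.001, -0.03] n 2
   .. [-0.99, 0.57, -0.002] [-0.0, -0.0, -0.112] n 4
   .. [-0.99, 0.171, -0.002] [-0.0, -0.001, -0.099] n 4
(0.58, -0.1, 0.3, 121.5) [-0.192, -0.027, 0.0] [-0.0, 0.0, -0.019] n 2
```

>>> play_rows --increments '[[[-0.32,0.99,-0.39],[0,0,-0.093],0],[[-0.32,0.99,-0.39],[0,0,-0.093],0],[[-0.32,0.99,-0.39],[0,0,-0.093],0],[[-0.32,0.99,-0.39],[0,0,-0.093],0]]'

```text
clock: 17.52
eef_pos: [0.4501, 0.2575, 0.2448]
tcp_rot: [0.887, 0.462, 0.001, 0.002]
contact_force: [0.3, -0.4, -0.6]
width: 0.0854
grip_force: 0.0
```

>>> play_rows --increments '[[[-0.68,0.99,-0.1],[0,0,-0.108],0],[[-0.68,0.99,-0.1],[0,0,-0.108],0],[[-0.68,0.99,-0.1],[0,0,-0.108],0],[[-0.68,0.99,-0.1],[0,0,-0.108],0]]'

```text
clock: 17.85
eef_pos: [0.4907, 0.1456, 0.2532]
tcp_rot: [0.795, 0.607, -0.001, 0.001]
contact_force: [0.8, 0.7, -0.2]
width: 0.0856
grip_force: 0.0
```

>>> play_rows --increments '[[[-0.99,0.8,0],[0,0,-0.13],0],[[-0.99,0.8,0],[0,0,-0.13],0],[[-0.99,0.8,0],[0,0,-0.13],0],[[-0.99,0.8,0],[0,0,-0.13],0],[[-0.99,0.8,0],[0,0,-0.13],0]]'

```text
clock: 18.27
eef_pos: [0.5407, 0.0302, 0.2524]
tcp_rot: [0.657, 0.754, -0.001, -0.0]
contact_force: [-0.5, 0.2, 0.4]
width: 0.0855
grip_force: 0.0
```

>>> play_rows --increments '[[[-0.99,0.3,0],[0,0,-0.12],0],[[-0.99,0.3,0],[0,0,-0.12],0],[[-0.99,0.3,0],[0,0,-0.12],0],[[-0.99,0.3,0],[0,0,-0.12],0],[[-0.99,0.3,0],[0,0,-0.12],0]]'

```text
clock: 18.68
eef_pos: [0.583, -0.0588, 0.2526]
tcp_rot: [0.504, 0.864, 0.0, -0.001]
contact_force: [0.1, 0.4, 0.4]
width: 0.0854
grip_force: 0.0
```

Run:
```python
from h import *
o=env.observe();print(o['clock'],o['eef_pos'])
im,d,W,c=cloud('wrist','pics/w9.png')
print(*boxes(W,d,.047,.06,(.11,.06)),sep='\n');print('lid',*boxes(W,d,.004,.06,(.118,.066),tol=.006),sep='\n')
plan([(.62,-.159,.11,121.9),(.62,-.159,.0125,121.9)])
```

```text
18.6833 [ 0.58303601 -0.05883295  0.25260965]
{'xy': array([ 0.6201, -0.1591]), 'yaw': np.float32(121.9), 'size': array([112. ,  60.1]), 'n': np.int32(1085), 'px': array([245., 244.]), 'z': array([50. , 51.5, 52.4])}
lid
{'xy': array([ 0.4253, -0.2182]), 'yaw': np.float32(119.8), 'size': array([117.7,  67. ]), 'n': np.int32(3431), 'px': array([112., 204.]), 'z': array([ 6.6,  7.9, 35.7])}
{'xy': array([ 0.357 , -0.3201]), 'yaw': np.float32(133.5), 'size': array([117.9,  67.4]), 'n': np.int32(3230), 'px': array([ 44., 239.]), 'z': array([ 6.8,  8.1, 35.6])}
   .. [-0.743, -0.123, 0.99] [-0.0, -0.0, -0.009] n 4
(0.62, -0.159, 0.11, 121.9) [-0.327, -0.063, 0.437] [-0.0, -0.001, -0.004] n 3
(0.62, -0.159, 0.0125, 121.9) [0.002, -0.0, 0.975] [-0.0, 0.0, -0.0] n 4
```

>>> play_rows --increments '[[[-0.74,-0.12,0.5],[0,0,-0.009],0],[[-0.74,-0.12,0.5],[0,0,-0.009],0],[[-0.99,-0.16,0.7],[0,0,-0.012],0],[[-0.99,-0.16,0.99],[0,0,-0.012],0],[[-0.99,-0.16,0.99],[0,0,-0.012],0],[[-0.99,-0.16,0.99],[0,0,-0.012],0]]'

```text
clock: 19.23
eef_pos: [0.6173, -0.15, 0.1535]
tcp_rot: [0.486, 0.874, 0.0, -0.002]
contact_force: [0.2, 0.7, -0.1]
width: 0.0856
grip_force: 0.0
```

>>> play_rows --increments '[[[-0.08,-0.02,0.44],[0,0,0],0],[[-0.08,-0.02,0.44],[0,0,0],0],[[-0.08,-0.02,0.44],[0,0,0],0],[[-0.08,-0.02,0.44],[0,0,0],0],[[-0.08,-0.02,0.44],[0,0,0],0]]'

```text
clock: 19.65
eef_pos: [0.6222, -0.1594, 0.1135]
tcp_rot: [0.486, 0.874, 0.001, 0.002]
contact_force: [0.1, 0.1, 0.3]
width: 0.0855
grip_force: 0.0
```

Run:
```python
from h import *
o=env.observe();print(o['clock'],o['eef_pos'])
im,d,W,c=cloud('wrist','pics/w10.png')
b=boxes(W,d,.047,.06,(.11,.06));print(*b,sep='\n')
if b: plan([(*b[0]['xy'],.0135,b[0]['yaw'])])
```

```text
19.65 [ 0.62220914 -0.15941837  0.11347865]
{'xy': array([ 0.62  , -0.1591]), 'yaw': np.float32(121.9), 'size': array([110.1,  60.2]), 'n': np.int32(3353), 'px': array([255., 197.]), 'z': array([50.4, 51.5, 52.4])}
   .. [0.019, -0.017, 0.99] [0.001, 0.001, -0.0] n 4
(np.float64(0.62), np.float64(-0.1591), 0.0135, np.float32(121.9)) [0.0, 0.0, 0.008] [-0.0, -0.0, -0.0] n 2
```

>>> play_rows --increments '[[[0.02,-0.02,0.4],[0,0,0],0],[[0.02,-0.02,0.75],[0,0,0],0],[[0.02,-0.02,0.99],[0,0,0],0],[[0.02,-0.02,0.99],[0,0,0],0],[[0.02,-0.02,0.99],[0,0,0],0],[[0.02,-0.02,0.99],[0,0,0],0.5],[[0.02,-0.02,0.99],[0,0,0],1],[[0.02,-0.02,0.99],[0,0,0],1],[[0.02,-0.02,0.99],[0,0,0],1],[[0.02,-0.02,0.99],[0,0,0],1]]' --grip_force 60

```text
clock: 20.53
eef_pos: [0.6201, -0.1601, 0.0146]
tcp_rot: [0.486, 0.874, 0.001, 0.002]
contact_force: [-0.3, -0.0, 6.1]
width: 0.0593
grip_force: 66.9
```

>>> play_rows --increments '[[[0,0,0],[0,0,0],1],[[0,0,-0.2],[0,0,0],1],[[0,0,-0.4],[0,0,0],1],[[0,0,-0.6],[0,0,0],1],[[0,0,-0.8],[0,0,0],1],[[0,0,-0.8],[0,0,0],1],[[0,0,-0.8],[0,0,0],1]]'

```text
clock: 21.12
eef_pos: [0.6187, -0.1603, 0.093]
tcp_rot: [0.486, 0.874, 0.0, 0.001]
contact_force: [-0.0, -0.9, -5.8]
width: 0.059
grip_force: 67.7
```

Run:
```python
from h import *
o=env.observe();print(o['clock'],o['eef_pos'],o['width'],o['contact_force'])
plan([(.46,-.01,.098,85),(.452,.1505,.10,38.6),(.553,.2317,.085,38.6)])
```

```text
21.1167 [ 0.61872242 -0.16031194  0.0929984 ] 0.05904350411322064 [-0.03005944 -0.88168244 -5.77477746]
   .. [0.99, -0.261, -0.026] [0.0, 0.0, 0.096] n 4
(0.46, -0.01, 0.098, 85) [0.985, -0.616, -0.03] [0.001, 0.0, 0.108] n 4
   .. [0.99, -0.136, -0.014] [0.0, 0.0, 0.161] n 6
(0.452, 0.1505, 0.1, 38.6) [0.487, -0.363, -0.008] [0.0, 0.0, 0.097] n 4
   .. [0.99, -0.003, 0.114] [0.0, 0.0, 0.0] n 4
(0.553, 0.2317, 0.085, 38.6) [0.306, -0.001, 0.035] [0.0, 0.0, 0.0] n 2
```

>>> play_rows --increments '[[[0.3,-0.08,0],[0,0,0.03],1],[[0.6,-0.16,0],[0,0,0.06],1],[[0.9,-0.24,-0.02],[0,0,0.09],1],[[0.99,-0.26,-0.03],[0,0,0.096],1],[[0.99,-0.26,-0.03],[0,0,0.096],1]]'

```text
clock: 21.53
eef_pos: [0.5406, -0.0868, 0.0934]
tcp_rot: [0.611, 0.792, -0.001, -0.002]
contact_force: [-0.5, -1.1, -4.9]
width: 0.0595
grip_force: 67.8
```

>>> play_rows --increments '[[[0.3,-0.2,0],[0,0,0.03],1],[[0.6,-0.4,0],[0,0,0.06],1],[[0.9,-0.56,-0.02],[0,0,0.09],1],[[0.98,-0.62,-0.03],[0,0,0.108],1],[[0.98,-0.62,-0.03],[0,0,0.108],1]]'

```text
clock: 21.95
eef_pos: [0.4568, -0.0086, 0.0969]
tcp_rot: [0.736, 0.676, -0.001, -0.001]
contact_force: [0.5, -0.4, -4.8]
width: 0.0588
grip_force: 68.4
```

>>> play_rows --increments '[[[0.25,-0.03,0],[0,0,0.035],1],[[0.5,-0.07,0],[0,0,0.07],1],[[0.75,-0.1,0],[0,0,0.105],1],[[0.99,-0.14,0],[0,0,0.14],1],[[0.99,-0.14,0],[0,0,0.161],1],[[0.99,-0.14,0],[0,0,0.161],1]]'

```text
clock: 22.45
eef_pos: [0.4545, 0.0904, 0.097]
tcp_rot: [0.882, 0.471, 0.0, 0.0]
contact_force: [0.4, -0.1, -5.8]
width: 0.0596
grip_force: 68.3
```

>>> play_rows --increments '[[[0.25,-0.18,0],[0,0,0.035],1],[[0.49,-0.36,0],[0,0,0.07],1],[[0.49,-0.36,0],[0,0,0.097],1],[[0.49,-0.36,0],[0,0,0.097],1],[[0.49,-0.36,0],[0,0,0.097],1]]'

```text
clock: 22.87
eef_pos: [0.4516, 0.1487, 0.097]
tcp_rot: [0.943, 0.333, -0.001, 0.001]
contact_force: [0.3, -1.0, -5.2]
width: 0.0595
grip_force: 68.5
```

Run:
```python
from h import *
o=env.observe();R=Ro.from_quat(o['tcp_rot']).as_matrix();p=np.array(o['eef_pos']);print(o['clock'],p,o['width'],o['contact_force'],np.degrees(Ro.from_matrix(R.T@yawR(38.65)).as_rotvec()).round(2))
im,d,W,c=cloud('wrist','pics/w11.png')
print(peg_err(W,d,(.5529,.2317,np.radians(38.68))))
for zr in (.035,.037,.039):
  h=held_dish(W,im,p[2]+zr,p,R);print(len(h),np.percentile(h,[0.5,2,50,98,99.5],axis=0).round(4)[[1,2,3]].tolist())
print([W[158,c][2].round(4) for c in (190,260,330)],W[240,190][2],W[240,325][2])
plan([(.553,.2317,.085,38.65)])
```

```text
22.8667 [0.45161001 0.14867103 0.09701389] 0.05952064865289972 [ 0.31009014 -0.9943904  -5.18000992] [0.05 0.08 0.23]
{15: [0.1, -0.8], 7: [-0.0, -0.7], 9: [-0.1, -0.5], 1: [-0.2, -0.4], 3: [-0.1, 0.0], 11: [0.2, -0.7], 5: [-0.0, -0.3]}
8129 [[-0.0185, -0.0292, -0.0384], [0.0359, -0.0013, -0.0371], [0.0559, 0.0298, -0.032]]
7767 [[-0.0183, -0.0292, -0.0384], [0.0366, -0.0009, -0.0371], [0.0559, 0.0298, -0.0336]]
7446 [[-0.0182, -0.0293, -0.0388], [0.0365, -0.0013, -0.0372], [0.0558, 0.0299, -0.0357]]
[np.float64(0.1338), np.float64(0.1335), np.float64(0.1342)] 0.1337330704541072 0.13407667116634883
   .. [0.99, -0.01, 0.09] [0.0, 0.0, 0.001] n 4
(0.553, 0.2317, 0.085, 38.65) [0.323, -0.004, 0.029] [0.0, 0.0, -0.0] n 2
```

>>> play_rows --increments '[[[0.25,0,0],[0,0,0.001],1],[[0.5,0,0],[0,0,0.001],1],[[0.75,0,0],[0,0,0.001],1],[[0.99,0,0],[0,0,0.001],1],[[0.99,0,0],[0,0,0.001],1]]'

```text
clock: 23.33
eef_pos: [0.5326, 0.2137, 0.0977]
tcp_rot: [0.944, 0.331, 0.002, -0.001]
contact_force: [1.0, 0.5, -4.3]
width: 0.0593
grip_force: 68.5
```

>>> play_rows --increments '[[[0.2,0,0.05],[0,0,0],1],[[0.31,0,0.12],[0,0,0],1],[[0.31,0,0.12],[0,0,0],1],[[0.31,0,0.12],[0,0,0],1],[[0.31,0,0.12],[0,0,0],1],[[0.31,0,0.12],[0,0,0],1],[[0.31,0,0.12],[0,0,0],1],[[0.31,0,0.12],[0,0,0],1]]'

```text
clock: 24.0
eef_pos: [0.5526, 0.2311, 0.0859]
tcp_rot: [0.944, 0.329, 0.0, 0.0]
contact_force: [0.1, -0.1, -6.0]
width: 0.0594
grip_force: 68.4
```

Run:
```python
from h import *
for k in range(2):
    o=env.observe();R=Ro.from_quat(o['tcp_rot']).as_matrix();p=np.array(o['eef_pos']);print(o['clock'],p,o['contact_force'],np.degrees(Ro.from_matrix(R.T@yawR(38.65)).as_rotvec()).round(2))
    im,d,W,c=cloud('wrist',f'pics/w12{k}.png')
    print(peg_err(W,d,(.5529,.2317,np.radians(38.68))))
print([W[158,c][2].round(4) for c in (190,260,330)],W[240,190][2],W[240,325][2])
plan([(.5519,.2316,.0555,38.65)])
```

```text
24.0 [0.55258286 0.23107527 0.08591911] [ 0.08690977 -0.10854863 -5.97157324] [ 0.01 -0.01 -0.18]
{10: [0.3, -0.6], 8: [0.3, -0.4], 14: [0.1, -0.8], 6: [0.5, -0.9], 7: [0.6, -0.8], 15: [0.6, -0.8]}
24.05 [0.55263432 0.23124038 0.08595477] [ 0.25061277 -0.75635952 -5.23609396] [ 0.01 -0.02 -0.18]
{10: [-0.0, -0.4], 14: [0.1, -0.9], 6: [0.3, -0.8], 8: [0.2, -0.6], 7: [0.6, -0.8], 15: [0.5, -0.7]}
[np.float64(0.1226), np.float64(0.1226), np.float64(0.1236)] 0.12352905907470213 0.12259379817545583
(0.5519, 0.2316, 0.0555, 38.65) [-0.004, -0.007, 0.304] [0.0, -0.0, -0.001] n 2
```

>>> play_rows --increments '[[[-0.004,-0.004,0.08],[0,0,0],1],[[-0.004,-0.004,0.14],[0,0,0],1],[[-0.004,-0.004,0.19],[0,0,0],1],[[-0.004,-0.004,0.23],[0,0,0],1],[[-0.004,-0.004,0.26],[0,0,0],1],[[-0.004,-0.004,0.29],[0,0,0],1],[[-0.004,-0.004,0.305],[0,0,0],1],[[-0.004,-0.004,0.305],[0,0,0],1],[[-0.004,-0.004,0.305],[0,0,0],1]]'

```text
clock: 24.85
eef_pos: [0.5522, 0.2316, 0.0552]
tcp_rot: [0.944, 0.329, 0.0, -0.0]
contact_force: [0.1, -0.1, -5.5]
width: 0.0588
grip_force: 68.6
```

Run:
```python
from h import *
o=env.observe();R=Ro.from_quat(o['tcp_rot']).as_matrix();p=np.array(o['eef_pos']);print(o['clock'],p,o['contact_force'],o['moment'])
im,d,W,c=cloud('wrist');print([W[158,c][2].round(4) for c in (190,260,330)],W[240,190][2],W[240,325][2])
```

```text
24.85 [0.55224215 0.231581   0.05517852] [ 0.09759663 -0.06758147 -5.45892204] [-0.00455333 -0.01931166  0.0171746 ]
[np.float64(0.0922), np.float64(0.0926), np.float64(0.0913)] 0.09207560890619423 0.09206230111093336
```

>>> play_rows --increments '[[[0,0,0.008],[0,0,0],1],[[0,0,0.008],[0,0,0],1],[[0,0,0.008],[0,0,0],0.6],[[0,0,0.008],[0,0,0],0.2],[[0,0,0.008],[0,0,0],0],[[0,0,0.008],[0,0,0],0],[[0,0,0.008],[0,0,0],0]]'

```text
clock: 25.48
eef_pos: [0.5524, 0.2316, 0.0546]
tcp_rot: [0.944, 0.329, 0.0, -0.0]
contact_force: [-0.8, -0.3, 0.2]
width: 0.0856
grip_force: 0.0
```

>>> play_rows --increments '[[[0,0,-0.3],[0,0,0],0],[[0,0,-0.6],[0,0,0],0],[[0,0,-0.9],[0,0,0],0],[[0,0,-0.99],[0,0,0],0],[[0,0,-0.99],[0,0,0],0]]'

```text
clock: 25.9
eef_pos: [0.5539, 0.2324, 0.1566]
tcp_rot: [0.944, 0.329, 0.003, -0.0]
contact_force: [-0.0, -0.4, 1.0]
width: 0.0859
grip_force: 0.0
```

>>> play_rows --increments '[[[-0.3,0,-0.3],[0,0,0],0],[[-0.6,-0.3,-0.6],[0,0,0],0],[[-0.6,-0.3,-0.8],[0,0,0],0],[[-0.6,-0.3,-0.8],[0,0,0],0],[[-0.6,-0.3,-0.8],[0,0,0],0],[[-0.6,-0.3,-0.8],[0,0,0],0],[[-0.6,-0.3,-0.8],[0,0,0],0]]'

```text
clock: 26.48
eef_pos: [0.4862, 0.2171, 0.2316]
tcp_rot: [0.944, 0.329, -0.001, 0.0]
contact_force: [0.5, -0.2, -0.1]
width: 0.0853
grip_force: 0.0
```

```bash
cat >> h.py <<'E'
def bayrel(q,xy,k):
    a=q[2];B=np.array([[np.cos(a),-np.sin(a)],[np.sin(a),np.cos(a)]]);y=.095*k
    return ((np.asarray(xy)-[q[0]-y*np.sin(a),q[1]+y*np.cos(a)])@B*1e3).round(2)
E
python3 - <<'E'
from h import *
o=env.observe();print(o['clock'],o['eef_pos'])
im,d,W,c=cloud('wrist','pics/w13.png');np.savez('w13.npz',d=d,W=W,im=im)
p=fit_pegs_depth(W,d,[.5529,.2317,.6751],zr=(.0545,.06));print(p);q=p[0]
for b in boxes(W,d,.086,.1,(.11,.06)): print(b,'rel bay0 mm',bayrel(q,b['xy'],0),'bay2',bayrel(q,b['xy'],2))
plan([(.45,.0,.25,80),(.41,-.18,.25,120)])
E
```

```text
26.4833 [0.48621639 0.21705567 0.2316164 ]
(array([0.55367684, 0.23116642, 0.67577387]), 12, np.float64(0.5522564606316488), array([ 0,  1,  2,  3,  6,  7,  8,  9, 10, 11, 14, 15]))
{'xy': array([0.4346, 0.3804]), 'yaw': np.float32(38.7), 'size': array([109.6,  62.3]), 'n': np.int32(2761), 'px': array([ 95., 115.]), 'z': array([87.9, 91.4, 92.4])} rel bay0 mm [  0.44 190.92] bay2 [0.44 0.92]
{'xy': array([0.5536, 0.2312]), 'yaw': np.float32(38.4), 'size': array([109.7,  59.4]), 'n': np.int32(2174), 'px': array([290., 114.]), 'z': array([90.4, 91.5, 92.5])} rel bay0 mm [-0.04  0.07] bay2 [-4.0000e-02 -1.8993e+02]
   .. [-0.99, 0.894, -0.109] [-0.0, 0.0, -0.14] n 5
(0.45, 0.0, 0.25, 80) [-0.831, 0.252, -0.071] [-0.001, 0.001, -0.091] n 4
   .. [-0.99, -0.044, -0.001] [0.0, -0.0, -0.119] n 4
(0.41, -0.18, 0.25, 120) [-0.779, -0.347, -0.001] [0.001, -0.0, -0.103] n 4
```

>>> play_rows --increments '[[[-0.99,0.89,-0.11],[0,0,-0.14],0],[[-0.99,0.89,-0.11],[0,0,-0.14],0],[[-0.99,0.89,-0.11],[0,0,-0.14],0],[[-0.99,0.89,-0.11],[0,0,-0.14],0],[[-0.99,0.89,-0.11],[0,0,-0.14],0]]'

```text
clock: 26.95
eef_pos: [0.4638, 0.081, 0.2435]
tcp_rot: [0.85, 0.527, -0.001, 0.001]
contact_force: [-0.3, 0.0, 0.3]
width: 0.0855
grip_force: 0.0
```

>>> play_rows --increments '[[[-0.83,0.25,0],[0,0,-0.091],0],[[-0.83,0.25,0],[0,0,-0.091],0],[[-0.83,0.25,0],[0,0,-0.091],0],[[-0.83,0.25,0],[0,0,-0.091],0]]'

```text
clock: 27.28
eef_pos: [0.4492, -0.0029, 0.2433]
tcp_rot: [0.767, 0.642, -0.001, -0.0]
contact_force: [0.9, 0.0, -0.0]
width: 0.085
grip_force: 0.0
```

>>> play_rows --increments '[[[-0.99,-0.04,0],[0,0,-0.119],0],[[-0.99,-0.04,0],[0,0,-0.119],0],[[-0.99,-0.04,0],[0,0,-0.119],0],[[-0.99,-0.04,0],[0,0,-0.119],0]]'

```text
clock: 27.62
eef_pos: [0.4279, -0.1, 0.2435]
tcp_rot: [0.633, 0.774, -0.001, -0.0]
contact_force: [-0.8, -0.8, 0.2]
width: 0.0855
grip_force: 0.0
```

>>> play_rows --increments '[[[-0.78,-0.35,0.5],[0,0,-0.103],0],[[-0.78,-0.35,0.8],[0,0,-0.103],0],[[-0.78,-0.35,0.99],[0,0,-0.103],0],[[-0.78,-0.35,0.99],[0,0,-0.103],0],[[-0.78,-0.35,0.99],[0,0,-0.103],0],[[-0.78,-0.35,0.99],[0,0,-0.103],0]]'

```text
clock: 28.12
eef_pos: [0.4102, -0.1783, 0.1445]
tcp_rot: [0.501, 0.866, 0.0, -0.001]
contact_force: [-0.5, -0.5, 0.7]
width: 0.0852
grip_force: 0.0
```

Run:
```python
from h import *
o=env.observe();print(o['clock'],o['eef_pos'])
im,d,W,c=cloud('wrist','pics/w14.png')
print('lid',*boxes(W,d,.004,.06,(.118,.066),tol=.006),sep='\n');b=boxes(W,d,.025,.045,(.056,.016),tol=.004);print('fin',*b,sep='\n')
plan([(.4255,-.218,.08,120),(.4255,-.218,.0125,120)])
```

```text
28.1167 [ 0.41024206 -0.17832929  0.14448828]
lid
{'xy': array([ 0.4251, -0.219 ]), 'yaw': np.float32(120.0), 'size': array([117.7,  66. ]), 'n': np.int32(6237), 'px': array([251., 217.]), 'z': array([ 6.6,  7.7, 35.9])}
fin
{'xy': array([ 0.4243, -0.2183]), 'yaw': np.float32(119.8), 'size': array([54.1, 15. ]), 'n': np.int32(845), 'px': array([251., 229.]), 'z': array([34. , 36.9, 38. ])}
(0.4255, -0.218, 0.08, 120) [-0.418, -0.074, 0.655] [0.0, -0.0, -0.0] n 3
(0.4255, -0.218, 0.0125, 120) [-0.0, -0.001, 0.675] [0.0, -0.0, -0.0] n 3
```

>>> play_rows --increments '[[[-0.2,-0.04,0.1],[0,0,0],0],[[-0.43,-0.07,0.3],[0,0,0],0],[[-0.43,-0.07,0.65],[0,0,0],0],[[-0.43,-0.07,0.65],[0,0,0],0],[[-0.43,-0.07,0.65],[0,0,0],0],[[-0.43,-0.07,0.65],[0,0,0],0]]'

```text
clock: 28.67
eef_pos: [0.4268, -0.2191, 0.0819]
tcp_rot: [0.499, 0.866, 0.0, 0.001]
contact_force: [0.1, 0.1, 0.8]
width: 0.0855
grip_force: 0.0
```

Run:
```python
from h import *
plan([(.4253,-.2187,.0125,120)])
```

```text
(0.4253, -0.2187, 0.0125, 120) [0.012, -0.012, 0.694] [0.0, 0.0, 0.0] n 3
```

>>> play_rows --increments '[[[0.01,-0.01,0.3],[0,0,0],0],[[0.01,-0.01,0.55],[0,0,0],0],[[0.01,-0.01,0.69],[0,0,0],0],[[0.01,-0.01,0.69],[0,0,0],0],[[0.01,-0.01,0.69],[0,0,0],0],[[0.01,-0.01,0.69],[0,0,0],0.4],[[0.01,-0.01,0.69],[0,0,0],0.7],[[0.01,-0.01,0.69],[0,0,0],1],[[0.01,-0.01,0.69],[0,0,0],1],[[0.01,-0.01,0.69],[0,0,0],1]]' --grip_force 50

```text
clock: 29.5
eef_pos: [0.4245, -0.2198, 0.0119]
tcp_rot: [0.5, 0.866, 0.0, 0.0]
contact_force: [-0.4, -0.1, 0.2]
width: 0.0251
grip_force: 0.0
```

>>> play_rows --increments '[[[0,0,0],[0,0,0],1],[[0,0,0],[0,0,0],1],[[0,0,-0.3],[0,0,0],1],[[0,0,-0.6],[0,0,0],1],[[0,0,-0.9],[0,0,0],1],[[0,0,-0.99],[0,0,0],1],[[0,0,-0.99],[0,0,0],1]]'

```text
clock: 30.08
eef_pos: [0.4255, -0.2204, 0.1125]
tcp_rot: [0.5, 0.866, 0.0, 0.002]
contact_force: [0.3, -0.2, -2.9]
width: 0.015
grip_force: 49.5
```

Run:
```python
from h import *
o=env.observe();print(o['clock'],o['eef_pos'],o['width'],o['contact_force'])
plan([(.42,-.01,.135,80),(.38,.175,.145,40),(.35,.31,.145,38.6),(.433,.38,.14,38.6)])
```

```text
30.0833 [ 0.42554662 -0.22036161  0.11250763] 0.01496170227539709 [ 0.2809006  -0.21499551 -2.90546647]
   .. [0.99, 0.538, -0.123] [0.001, 0.0, 0.119] n 4
(0.42, -0.01, 0.135, 80) [0.97, 0.12, -0.107] [0.0, 0.001, 0.103] n 4
   .. [0.99, -0.403, -0.056] [0.0, -0.0, 0.126] n 5
(0.38, 0.175, 0.145, 40) [0.584, -0.581, -0.044] [0.0, -0.0, 0.096] n 4
   .. [0.516, -0.99, -0.0] [0.0, -0.0, 0.007] n 4
(0.35, 0.31, 0.145, 38.6) [0.118, -0.239, -0.0] [0.0, -0.0, 0.001] n 2
   .. [0.99, -0.026, 0.047] [0.0, -0.0, 0.0] n 4
(0.433, 0.38, 0.14, 38.6) [0.096, -0.002, 0.004] [0.0, -0.0, 0.0] n 2
```

>>> play_rows --increments '[[[0.3,0.16,-0.1],[0,0,0.03],1],[[0.6,0.33,-0.2],[0,0,0.06],1],[[0.9,0.49,-0.25],[0,0,0.09],1],[[0.99,0.54,-0.25],[0,0,0.119],1],[[0.99,0.54,-0.25],[0,0,0.119],1]]'

```text
clock: 30.5
eef_pos: [0.4206, -0.1037, 0.134]
tcp_rot: [0.652, 0.758, -0.0, -0.001]
contact_force: [-1.0, 0.3, -1.0]
width: 0.0152
grip_force: 49.4
```

>>> play_rows --increments '[[[0.3,0.04,0],[0,0,0.03],1],[[0.6,0.08,0],[0,0,0.06],1],[[0.9,0.11,0],[0,0,0.09],1],[[0.97,0.12,0],[0,0,0.103],1],[[0.97,0.12,0],[0,0,0.103],1]]'

```text
clock: 30.92
eef_pos: [0.4181, -0.0079, 0.134]
tcp_rot: [0.765, 0.644, -0.001, -0.001]
contact_force: [-0.0, -0.4, -1.7]
width: 0.0154
grip_force: 49.4
```

>>> play_rows --increments '[[[0.3,-0.12,0],[0,0,0.04],1],[[0.6,-0.24,0],[0,0,0.08],1],[[0.9,-0.36,0],[0,0,0.11],1],[[0.99,-0.4,0],[0,0,0.126],1],[[0.99,-0.4,0],[0,0,0.126],1]]'

```text
clock: 31.33
eef_pos: [0.3959, 0.0968, 0.1344]
tcp_rot: [0.877, 0.481, -0.001, -0.0]
contact_force: [0.4, -0.2, -1.1]
width: 0.0152
grip_force: 49.4
```

>>> play_rows --increments '[[[0.3,-0.3,0],[0,0,0.04],1],[[0.58,-0.58,0],[0,0,0.08],1],[[0.58,-0.58,0],[0,0,0.104],1],[[0.58,-0.58,0],[0,0,0.104],1],[[0.58,-0.58,0],[0,0,0.104],1]]'

```text
clock: 31.75
eef_pos: [0.3792, 0.174, 0.1345]
tcp_rot: [0.943, 0.333, -0.001, 0.0]
contact_force: [1.0, -0.5, -2.1]
width: 0.0152
grip_force: 49.4
```

Run:
```python
from h import *
o=env.observe();print(o['clock'],o['eef_pos'],o['width'],o['contact_force'])
im,d,W,c=cloud('wrist','pics/w15.png')
plan([(.434,.38,.14,38.6)])
```

```text
31.75 [0.37919321 0.17398219 0.1344698 ] 0.015179498993412891 [ 1.01237413 -0.52064737 -2.11882362]
   .. [0.99, -0.728, -0.034] [0.0, 0.0, 0.001] n 4
(0.434, 0.38, 0.14, 38.6) [0.731, -0.541, -0.024] [0.0, 0.001, 0.0] n 4
```

View pics/w15.png

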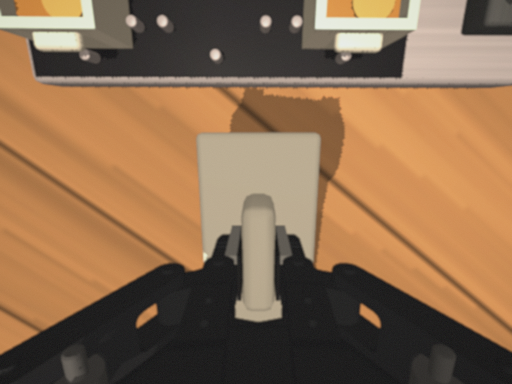

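```bash
cat >> h.py <<'E'
def held_lid(W,d,p,R):
    Q=(W-p)@R; m=(d>0)&(abs(Q[...,2]-.004)<.005)&(abs(Q[...,1])<.045)&(Q[...,0]>.02)&(Q[...,0]<.075)
    n,L,S,_=cv2.connectedComponentsWithStats(m.astype(np.uint8));i=1+S[1:,4].argmax();q=Q[L==i]
    g=lambda s,k,pc:np.percentile(s[:,k],pc)
    out={'n':len(q),'z':np.median(q[:,2])}
    A=np.c_[q[:,:2],np.ones(len(q))];out['tilt']=np.degrees(np.linalg.lstsq(A,q[:,2],rcond=None)[0][:2]).round(2)
    for nm,lo,hi in (('near',.022,.03),('far',.042,.052)):
        s=q[(q[:,0]>lo)&(q[:,0]<hi)];out['y_'+nm]=(g(s,1,1),g(s,1,99))
    for nm,lo,hi in (('L',-.028,-.015),('R',.015,.028)):
        s=q[(q[:,1]>lo)&(q[:,1]<hi)];out['x_'+nm]=g(s,0,99)
    return {k:np.round(v,4).tolist() for k,v in out.items()}
E
python3 - <<'E'
from h import *
o=env.observe();p=np.array(o['eef_pos']);R=Ro.from_quat(o['tcp_rot']).as_matrix()
im,d,W,c=cloud('wrist');print(held_lid(W,d,p,R))
E
```

```text
{'n': 8481, 'z': 0.0042, 'tilt': [0.91, 0.05], 'y_near': [-0.0313, 0.0324], 'y_far': [-0.0313, 0.0324], 'x_L': 0.0591, 'x_R': 0.0591}
```

>>> play_rows --increments '[[[0.24,-0.18,0],[0,0,0],1],[[0.48,-0.36,0],[0,0,0],1],[[0.72,-0.54,0],[0,0,0],1],[[0.98,-0.73,-0.03],[0,0,0],1],[[0.98,-0.73,-0.03],[0,0,0],1]]'

```text
clock: 32.27
eef_pos: [0.412, 0.2983, 0.1388]
tcp_rot: [0.943, 0.333, 0.002, -0.002]
contact_force: [0.8, 1.1, -0.8]
width: 0.015
grip_force: 49.4
```

>>> play_rows --increments '[[[0.24,-0.18,0],[0,0,0],1],[[0.48,-0.36,0],[0,0,0],1],[[0.7,-0.53,0],[0,0,0],1],[[0.7,-0.53,0],[0,0,0],1],[[0.7,-0.53,0],[0,0,0],1],[[0.7,-0.53,0],[0,0,0],1],[[0.7,-0.53,0],[0,0,0],1]]'

```text
clock: 32.85
eef_pos: [0.4321, 0.3763, 0.1379]
tcp_rot: [0.944, 0.33, -0.0, 0.001]
contact_force: [0.1, -0.6, -1.3]
width: 0.0152
grip_force: 49.4
```

Run:
```python
from h import *
for k in range(3):
    o=env.observe();p=np.array(o['eef_pos']);R=Ro.from_quat(o['tcp_rot']).as_matrix()
    im,d,W,c=cloud('wrist',f'pics/w16{k}.png');print(p,np.degrees(Ro.from_matrix(R.T@yawR(38.6)).as_rotvec()).round(2),held_lid(W,d,p,R),peg_err(W,d,(.5531,.2316,np.radians(38.68))))
# visible far rim of dish under lid: bay-frame front edge
q=np.array([.5531,.2316,np.radians(38.68)])
m=(d>0)&(abs(W[...,2]-.092)<.004)
B=np.array([bayrel(q,W[...,:2].reshape(-1,2),2)]).reshape(384,512,2)
s=B[m&(abs(B[...,1])<40)&(abs(B[...,0])<70)]
print(len(s),np.percentile(s,[1,50,99],axis=0) if len(s) else '')
```

```text
[0.43207839 0.37628347 0.13791594] [ 0.06  0.07 -0.03] {'n': 8477, 'z': 0.0043, 'tilt': [0.88, -0.0], 'y_near': [-0.0313, 0.0323], 'y_far': [-0.0314, 0.0324], 'x_L': 0.0591, 'x_R': 0.059} {4: [-0.2, 0.7], 10: [-0.3, 0.4], 0: [0.0, 0.7], 6: [0.1, 0.4], 8: [-0.1, 0.4], 9: [0.2, 0.4], 1: [0.1, 0.5], 7: [0.4, 0.3], 11: [0.4, 0.3]}
[0.43197886 0.376616   0.13812764] [ 0.05  0.05 -0.02] {'n': 8475, 'z': 0.0043, 'tilt': [0.96, 0.01], 'y_near': [-0.0313, 0.0324], 'y_far': [-0.0314, 0.0324], 'x_L': 0.0591, 'x_R': 0.059} {10: [-0.3, 0.4], 4: [-0.2, 0.7], 0: [-0.0, 0.7], 6: [-0.3, 0.4], 8: [-0.1, 0.6], 9: [0.5, 0.5], 7: [0.1, 0.2], 1: [0.3, 0.7], 11: [0.3, 0.3]}
[0.43189745 0.37697701 0.13828738] [ 0.04  0.02 -0.02] {'n': 8484, 'z': 0.0043, 'tilt': [0.88, 0.01], 'y_near': [-0.0314, 0.0323], 'y_far': [-0.0313, 0.0323], 'x_L': 0.0591, 'x_R': 0.0591} {10: [-0.1, 0.3], 4: [-0.3, 0.8], 6: [-0.0, 0.4], 8: [-0.2, 0.6], 0: [-0.1, 0.9], 7: [0.4, 0.5], 9: [0.3, 0.4], 1: [0.2, 0.5], 11: [0.3, 0.2]}
332 [[ 53.4831 -29.0776]
 [ 54.32     2.16  ]
 [ 55.56    29.0629]]
```

Run:
```python
from h import *
plan([(.4342,.3805,.107,38.6)])
```

```text
(0.4342, 0.3805, 0.107, 38.6) [0.038, -0.01, 0.314] [0.0, 0.0, -0.0] n 2
```

>>> play_rows --increments '[[[0.02,0,0.1],[0,0,0],1],[[0.02,0,0.2],[0,0,0],1],[[0.02,0,0.24],[0,0,0],1],[[0.02,0,0.24],[0,0,0],1],[[0.02,0,0.24],[0,0,0],1],[[0.02,0,0.24],[0,0,0],1],[[0.02,0,0.24],[0,0,0],1],[[0.02,0,0.24],[0,0,0],1],[[0.02,0,0.24],[0,0,0],1],[[0.02,0,0.24],[0,0,0],1]]'

```text
clock: 33.83
eef_pos: [0.4331, 0.38, 0.1145]
tcp_rot: [0.944, 0.331, 0.0, -0.0]
contact_force: [-0.0, -0.8, -1.3]
width: 0.015
grip_force: 49.4
```

Run:
```python
from h import *
o=env.observe();print(o['eef_pos'],o['contact_force']);plan([(.4342,.3805,.1048,38.6)])
```

```text
[0.43307117 0.37997421 0.11449937] [-0.02031128 -0.82000719 -1.30641104]
(0.4342, 0.3805, 0.1048, 38.6) [0.012, 0.003, 0.097] [-0.0, -0.0, 0.0] n 2
```

>>> play_rows --increments '[[[0.011,0,0.03],[0,0,0],1],[[0.011,0,0.06],[0,0,0],1],[[0.011,0,0.08],[0,0,0],1],[[0.011,0,0.09],[0,0,0],1],[[0.011,0,0.098],[0,0,0],1],[[0.011,0,0.098],[0,0,0],1],[[0.011,0,0.098],[0,0,0],1],[[0.011,0,0.098],[0,0,0],1]]'

```text
clock: 34.5
eef_pos: [0.4339, 0.3807, 0.1046]
tcp_rot: [0.944, 0.331, 0.0, -0.0]
contact_force: [0.7, -0.3, -1.6]
width: 0.0151
grip_force: 49.4
```

Run:
```python
from h import *
o=env.observe();p=np.array(o['eef_pos']);R=Ro.from_quat(o['tcp_rot']).as_matrix();print(p,o['contact_force'],o['moment'])
im,d,W,c=cloud('wrist','pics/w17.png');print(held_lid(W,d,p,R),W[150,255],W[150,300],W[150,220])
```

```text
[0.43387366 0.38067657 0.10456492] [ 0.65942611 -0.33739517 -1.59410423] [-0.02758456  0.01877179 -0.06374358]
{'n': 8472, 'z': 0.0043, 'tilt': [0.93, -0.01], 'y_near': [-0.0312, 0.0324], 'y_far': [-0.0313, 0.0325], 'x_L': 0.0591, 'x_R': 0.059} [0.47216059 0.41288443 0.10011294] [0.48691622 0.39434937 0.09988273] [0.46068344 0.42726636 0.100117  ]
```

>>> play_rows --increments '[[[0,0,0.006],[0,0,0],1],[[0,0,0.008],[0,0,0],1],[[0,0,0.008],[0,0,0],1],[[0,0,0.008],[0,0,0],0.7],[[0,0,0.008],[0,0,0],0.3],[[0,0,0.008],[0,0,0],0],[[0,0,0.008],[0,0,0],0],[[0,0,0.008],[0,0,0],0],[[0,0,0.008],[0,0,0],0]]'

```text
clock: 35.3
eef_pos: [0.4339, 0.3806, 0.1037]
tcp_rot: [0.944, 0.331, 0.0, 0.0]
contact_force: [0.1, 0.4, 0.4]
width: 0.0837
grip_force: 0.0
```

>>> play_rows --increments '[[[0,0,-0.3],[0,0,0],0],[[0,0,-0.6],[0,0,0],0],[[0,0,-0.9],[0,0,0],0],[[-0.3,0,-0.99],[0,0,0],0],[[-0.5,0.3,-0.99],[0,0,0],0],[[-0.5,0.3,-0.99],[0,0,0],0],[[-0.5,0.3,-0.99],[0,0,0],0],[[-0.5,0.3,-0.99],[0,0,0],0]]'

```text
clock: 35.97
eef_pos: [0.4138, 0.326, 0.2029]
tcp_rot: [0.944, 0.331, 0.0, -0.0]
contact_force: [0.2, 0.1, -0.5]
width: 0.0857
grip_force: 0.0
```

Run:
```python
from h import *
o=env.observe();print(o['clock'],o['eef_pos'],o['width'])
im,d,W,c=cloud('wrist','pics/w18.png');np.savez('w18.npz',d=d,W=W,im=im)
q=np.array([.5531,.2316,np.radians(38.68)]);r=fit_pegs_depth(W,d,q,zr=(.0545,.06));print(r[:3])
for b in boxes(W,d,.086,.15,(.118,.066),tol=.006): print('lid',b,bayrel(r[0],b['xy'],2),bayrel(r[0],b['xy'],0))
for b in boxes(W,d,.086,.1,(.11,.06),tol=.004): print('dish',b,bayrel(r[0],b['xy'],0))
plan([(.45,.05,.25,80),(.43,-.12,.25,120),(.37,-.28,.2,134)])
```

```text
35.9667 [0.41375524 0.32602624 0.20289469] 0.08565015951583282
(array([0.55290996, 0.23161474, 0.67489221]), 10, np.float64(0.23037253377999686))
lid {'xy': array([0.4346, 0.3809]), 'yaw': np.float32(38.6), 'size': array([116.9,  65.5]), 'n': np.int32(10232), 'px': array([224., 130.]), 'z': array([ 98.7,  99.7, 128.3])} [0.9  0.48] [  0.9  190.48]
dish {'xy': array([0.5536, 0.2318]), 'yaw': np.float32(38.6), 'size': array([109.7,  61.8]), 'n': np.int32(3374), 'px': array([438., 129.]), 'z': array([88.2, 91.3, 92.3])} [ 0.65 -0.29]
   .. [-0.599, 0.99, -0.197] [-0.0, -0.0, -0.095] n 4
   .. [-0.99, 0.884, -0.226] [-0.0, -0.0, -0.11] n 5
(0.45, 0.05, 0.25, 80) [-0.282, 0.114, -0.052] [-0.0, -0.0, -0.025] n 2
   .. [-0.99, 0.056, -0.0] [0.0, -0.0, -0.129] n 5
(0.43, -0.12, 0.25, 120) [-0.677, -0.247, -0.0] [0.0, -0.0, -0.093] n 4
   .. [-0.814, -0.99, 0.374] [0.0, -0.0, -0.058] n 5
(0.37, -0.28, 0.2, 134) [-0.207, -0.374, 0.125] [0.0, -0.0, -0.02] n 3
```

>>> play_rows --increments '[[[-0.6,0.99,-0.3],[0,0,-0.095],0],[[-0.6,0.99,-0.3],[0,0,-0.095],0],[[-0.6,0.99,-0.3],[0,0,-0.095],0],[[-0.6,0.99,-0.3],[0,0,-0.095],0]]'

```text
clock: 36.35
eef_pos: [0.4307, 0.2047, 0.2339]
tcp_rot: [0.884, 0.467, 0.0, 0.002]
contact_force: [0.4, -0.2, -0.6]
width: 0.0855
grip_force: 0.0
```

>>> play_rows --increments '[[[-0.99,0.88,0],[0,0,-0.11],0],[[-0.99,0.88,0],[0,0,-0.11],0],[[-0.99,0.88,0],[0,0,-0.11],0],[[-0.99,0.88,0],[0,0,-0.11],0],[[-0.99,0.88,0],[0,0,-0.11],0]]'

```text
clock: 36.77
eef_pos: [0.4464, 0.0749, 0.2324]
tcp_rot: [0.792, 0.611, -0.001, 0.001]
contact_force: [0.0, 0.1, 0.2]
width: 0.0856
grip_force: 0.0
```

>>> play_rows --increments '[[[-0.99,0.3,0],[0,0,-0.13],0],[[-0.99,0.3,0],[0,0,-0.13],0],[[-0.99,0.3,0],[0,0,-0.13],0],[[-0.99,0.3,0],[0,0,-0.13],0],[[-0.99,0.3,0],[0,0,-0.13],0]]'

```text
clock: 37.18
eef_pos: [0.4504, -0.0247, 0.2324]
tcp_rot: [0.65, 0.76, -0.0, -0.0]
contact_force: [0.0, 1.9, 0.5]
width: 0.0853
grip_force: 0.0
```

>>> play_rows --increments '[[[-0.99,-0.3,0],[0,0,-0.12],0],[[-0.99,-0.3,0],[0,0,-0.12],0],[[-0.99,-0.3,0],[0,0,-0.12],0],[[-0.99,-0.3,0],[0,0,-0.12],0],[[-0.99,-0.3,0],[0,0,-0.12],0]]'

```text
clock: 37.6
eef_pos: [0.436, -0.1263, 0.2325]
tcp_rot: [0.497, 0.868, -0.0, -0.0]
contact_force: [0.0, 0.7, -0.1]
width: 0.0853
grip_force: 0.0
```

>>> play_rows --increments '[[[-0.99,-0.6,0.6],[0,0,-0.05],0],[[-0.99,-0.6,0.6],[0,0,-0.05],0],[[-0.99,-0.6,0.6],[0,0,-0.05],0],[[-0.99,-0.6,0.6],[0,0,-0.05],0],[[-0.99,-0.6,0.6],[0,0,-0.05],0]]'

```text
clock: 38.02
eef_pos: [0.4341, -0.2423, 0.1707]
tcp_rot: [0.429, 0.903, -0.0, -0.002]
contact_force: [-0.2, 0.8, -0.3]
width: 0.0852
grip_force: 0.0
```

Run:
```python
from h import *
o=env.observe();print(o['clock'],o['eef_pos'])
im,d,W,c=cloud('wrist','pics/w19.png')
print('lid',*boxes(W,d,.004,.06,(.118,.066),tol=.006),sep='\n');b=boxes(W,d,.025,.045,(.056,.016),tol=.004);print('fin',*b,sep='\n')
plan([(.3568,-.3202,.08,133.8),(.3568,-.3202,.0125,133.8)])
```

```text
38.0167 [ 0.43406726 -0.24231254  0.1707482 ]
lid
{'xy': array([ 0.1811, -0.2923]), 'yaw': np.float32(71.9), 'size': array([120.8,  60.8]), 'n': np.int32(7352), 'px': array([34., 53.]), 'z': array([14. , 40.8, 51.3])}
{'xy': array([ 0.3565, -0.3208]), 'yaw': np.float32(133.4), 'size': array([117.6,  66. ]), 'n': np.int32(5754), 'px': array([162., 184.]), 'z': array([ 6.7,  7.8, 36. ])}
fin
{'xy': array([ 0.3563, -0.3202]), 'yaw': np.float32(133.6), 'size': array([54.4, 15.6]), 'n': np.int32(900), 'px': array([154., 192.]), 'z': array([30.1, 36.7, 38.1])}
   .. [-0.111, -0.99, 0.819] [-0.0, -0.001, -0.022] n 5
(0.3568, -0.3202, 0.08, 133.8) [-0.005, -0.118, 0.098] [-0.0, 0.0, -0.003] n 2
(0.3568, -0.3202, 0.0125, 133.8) [0.001, 0.0, 0.675] [-0.0, 0.0, 0.0] n 3
```

>>> play_rows --increments '[[[-0.11,-0.5,0.2],[0,0,-0.01],0],[[-0.11,-0.99,0.5],[0,0,-0.022],0],[[-0.11,-0.99,0.8],[0,0,-0.022],0],[[-0.11,-0.99,0.8],[0,0,-0.022],0],[[-0.11,-0.99,0.8],[0,0,-0.022],0]]'

```text
clock: 38.48
eef_pos: [0.3642, -0.3112, 0.0912]
tcp_rot: [0.396, 0.918, 0.001, -0.002]
contact_force: [0.2, 0.4, 0.2]
width: 0.0851
grip_force: 0.0
```

>>> play_rows --increments '[[[0,-0.12,0.1],[0,0,-0.002],0],[[0,-0.12,0.1],[0,0,-0.002],0],[[0,-0.12,0.1],[0,0,-0.002],0],[[0,-0.12,0.1],[0,0,-0.002],0],[[0,-0.12,0.1],[0,0,-0.002],0]]'

```text
clock: 38.9
eef_pos: [0.358, -0.3208, 0.0838]
tcp_rot: [0.391, 0.92, 0.0, 0.001]
contact_force: [0.8, -0.7, 0.0]
width: 0.0857
grip_force: 0.0
```

Run:
```python
from h import *
plan([(.3565,-.3206,.0125,133.5)])
```

```text
(0.3565, -0.3206, 0.0125, 133.5) [0.014, -0.01, 0.713] [0.0, 0.001, 0.003] n 3
```

>>> play_rows --increments '[[[0.01,-0.01,0.3],[0,0,0.003],0],[[0.01,-0.01,0.55],[0,0,0.003],0],[[0.01,-0.01,0.71],[0,0,0.003],0],[[0.01,-0.01,0.71],[0,0,0.003],0],[[0.01,-0.01,0.71],[0,0,0.003],0.3],[[0.01,-0.01,0.71],[0,0,0.003],0.6],[[0.01,-0.01,0.71],[0,0,0.003],1],[[0.01,-0.01,0.71],[0,0,0.003],1],[[0.01,-0.01,0.71],[0,0,0.003],1],[[0.01,-0.01,0.71],[0,0,0.003],1]]' --grip_force 50

```text
clock: 39.73
eef_pos: [0.3553, -0.3219, 0.0125]
tcp_rot: [0.396, 0.918, -0.0, 0.001]
contact_force: [-1.4, 1.8, 3.9]
width: 0.0151
grip_force: 49.0
```

>>> play_rows --increments '[[[0,0,0],[0,0,0],1],[[0,0,0],[0,0,0],1],[[0,0,0],[0,0,0],1],[[0,0,-0.3],[0,0,0],1],[[0,0,-0.6],[0,0,0],1],[[0,0,-0.9],[0,0,0],1],[[0,0,-0.99],[0,0,0],1],[[0,0,-0.99],[0,0,0],1]]'

```text
clock: 40.4
eef_pos: [0.3561, -0.3226, 0.1131]
tcp_rot: [0.396, 0.918, -0.0, 0.003]
contact_force: [0.2, 0.3, -3.1]
width: 0.0149
grip_force: 49.5
```

Run:
```python
from h import *
o=env.observe();print(o['clock'],o['eef_pos'],o['width'],o['contact_force'])
plan([(.43,-.12,.137,100),(.45,.02,.137,65),(.452,.1505,.137,38.6)])
```

```text
40.4 [ 0.3561444  -0.32255031  0.11307375] 0.0149059613960853 [ 0.18796279  0.30603903 -3.11573811]
   .. [0.496, 0.99, -0.124] [0.0, 0.001, 0.095] n 4
(0.43, -0.12, 0.137, 100) [0.725, 0.758, -0.116] [0.001, 0.0, 0.09] n 4
   .. [0.99, 0.325, -0.001] [-0.0, 0.0, 0.143] n 5
(0.45, 0.02, 0.137, 65) [0.369, -0.05, -0.0] [-0.0, 0.0, 0.052] n 3
   .. [0.99, -0.445, -0.001] [0.0, 0.0, 0.122] n 5
(0.452, 0.1505, 0.137, 38.6) [0.152, -0.158, -0.001] [0.0, 0.0, 0.024] n 2
```

>>> play_rows --increments '[[[0.15,0.3,-0.1],[0,0,0.03],1],[[0.3,0.6,-0.2],[0,0,0.06],1],[[0.45,0.9,-0.24],[0,0,0.09],1],[[0.5,0.99,-0.24],[0,0,0.095],1],[[0.5,0.99,-0.24],[0,0,0.095],1]]'

```text
clock: 40.82
eef_pos: [0.393, -0.2136, 0.1334]
tcp_rot: [0.526, 0.85, 0.0, -0.001]
contact_force: [0.0, 0.2, -2.9]
width: 0.015
grip_force: 49.6
```

>>> play_rows --increments '[[[0.24,0.25,0],[0,0,0.03],1],[[0.48,0.5,0],[0,0,0.06],1],[[0.72,0.76,0],[0,0,0.09],1],[[0.72,0.76,0],[0,0,0.09],1],[[0.72,0.76,0],[0,0,0.09],1]]'

```text
clock: 41.23
eef_pos: [0.4287, -0.1177, 0.1334]
tcp_rot: [0.641, 0.768, -0.001, -0.001]
contact_force: [-0.8, -0.9, -2.9]
width: 0.0149
grip_force: 49.5
```

>>> play_rows --increments '[[[0.3,0.1,0],[0,0,0.04],1],[[0.6,0.2,0],[0,0,0.08],1],[[0.9,0.3,0],[0,0,0.12],1],[[0.99,0.33,0],[0,0,0.143],1],[[0.99,0.33,0],[0,0,0.143],1]]'

```text
clock: 41.65
eef_pos: [0.444, -0.0143, 0.1338]
tcp_rot: [0.798, 0.603, -0.0, -0.0]
contact_force: [-0.2, 0.6, -1.5]
width: 0.0153
grip_force: 49.5
```

>>> play_rows --increments '[[[0.3,-0.04,0],[0,0,0.03],1],[[0.37,-0.05,0],[0,0,0.052],1],[[0.37,-0.05,0],[0,0,0.052],1],[[0.37,-0.05,0],[0,0,0.052],1]]'

```text
clock: 41.98
eef_pos: [0.4489, 0.0191, 0.1341]
tcp_rot: [0.843, 0.538, -0.001, 0.0]
contact_force: [-0.5, -0.3, -1.7]
width: 0.0155
grip_force: 49.5
```

>>> play_rows --increments '[[[0.3,-0.14,0],[0,0,0.04],1],[[0.6,-0.27,0],[0,0,0.08],1],[[0.9,-0.4,0],[0,0,0.11],1],[[0.99,-0.45,0],[0,0,0.122],1],[[0.99,-0.45,0],[0,0,0.122],1]]'

```text
clock: 42.4
eef_pos: [0.4506, 0.131, 0.1343]
tcp_rot: [0.93, 0.368, -0.0, -0.0]
contact_force: [0.1, 0.1, -1.5]
width: 0.0152
grip_force: 49.5
```

Run:
```python
from h import *
o=env.observe();p=np.array(o['eef_pos']);R=Ro.from_quat(o['tcp_rot']).as_matrix();print(o['clock'],p,o['width'],o['contact_force'])
im,d,W,c=cloud('wrist','pics/w20.png');print(held_lid(W,d,p,R))
q=np.array([.5530,.2316,np.radians(38.68)])
for b in boxes(W,d,.086,.1,(.11,.06),tol=.006): print('dish',b,bayrel(q,b['xy'],0))
plan([(.5525,.2316,.137,38.6)])
```

```text
42.4 [0.45055542 0.13095329 0.13432441] 0.015195804302057827 [ 0.11556796  0.10740261 -1.51730476]
{'n': 8235, 'z': 0.0049, 'tilt': [0.73, 0.04], 'y_near': [-0.0314, 0.0323], 'y_far': [-0.0315, 0.0323], 'x_L': 0.0581, 'x_R': 0.0581}
   .. [0.99, -0.034, -0.02] [0.0, 0.0, 0.018] n 4
(0.5525, 0.2316, 0.137, 38.6) [0.455, -0.042, -0.009] [0.0, 0.0, 0.008] n 3
```

>>> play_rows --increments '[[[0.25,-0.02,0],[0,0,0.01],1],[[0.5,-0.03,0],[0,0,0.018],1],[[0.75,-0.03,0],[0,0,0.018],1],[[0.99,-0.03,-0.02],[0,0,0.018],1],[[0.99,-0.03,-0.02],[0,0,0.018],1]]'

```text
clock: 42.87
eef_pos: [0.5246, 0.1999, 0.1369]
tcp_rot: [0.94, 0.341, 0.002, 0.0]
contact_force: [0.1, 0.7, -1.0]
width: 0.0151
grip_force: 49.5
```

>>> play_rows --increments '[[[0.25,-0.03,0],[0,0,0.006],1],[[0.45,-0.04,0],[0,0,0.008],1],[[0.45,-0.04,0],[0,0,0.008],1],[[0.45,-0.04,0.1],[0,0,0.008],1],[[0.45,-0.04,0.2],[0,0,0.008],1],[[0.45,-0.04,0.2],[0,0,0.008],1],[[0.45,-0.04,0.2],[0,0,0.008],1],[[0.45,-0.04,0.2],[0,0,0.008],1],[[0.45,-0.04,0.2],[0,0,0.008],1],[[0.45,-0.04,0.2],[0,0,0.008],1]]'

```text
clock: 43.7
eef_pos: [0.5531, 0.2313, 0.1171]
tcp_rot: [0.945, 0.328, 0.0, -0.0]
contact_force: [0.3, 0.1, -2.2]
width: 0.0152
grip_force: 49.5
```

Run:
```python
from h import *
q=np.array([.5530,.2316,np.radians(38.68)])
for k in range(2):
    o=env.observe();p=np.array(o['eef_pos']);R=Ro.from_quat(o['tcp_rot']).as_matrix()
    im,d,W,c=cloud('wrist',f'pics/w21{k}.png');print(p,np.degrees(Ro.from_matrix(R.T@yawR(38.6)).as_rotvec()).round(2),held_lid(W,d,p,R),peg_err(W,d,q))
m=(d>0)&(abs(W[...,2]-.092)<.003)
B=bayrel(q,W[...,:2].reshape(-1,2),0).reshape(384,512,2)
s=B[m&(abs(B[...,1])<40)&(abs(B[...,0])<70)]
print(len(s),np.percentile(s,[1,50,99],axis=0) if len(s) else '')
plan([(.5532,.2315,.1048,38.6)])
```

```text
[0.5531379  0.23131359 0.11713282] [ 0.01 -0.04 -0.3 ] {'n': 8206, 'z': 0.005, 'tilt': [0.7, 0.04], 'y_near': [-0.0315, 0.0325], 'y_far': [-0.0315, 0.0323], 'x_L': 0.0581, 'x_R': 0.0581} {10: [0.2, -0.4], 14: [0.1, -0.8], 6: [0.1, -0.5], 8: [0.0, -0.2], 9: [0.6, -0.3], 15: [0.5, -0.8], 7: [0.6, -0.5]}
[0.5531501  0.23141021 0.11710015] [ 0.01 -0.04 -0.3 ] {'n': 8203, 'z': 0.005, 'tilt': [0.8, 0.07], 'y_near': [-0.0315, 0.0324], 'y_far': [-0.0315, 0.0323], 'x_L': 0.0581, 'x_R': 0.0581} {10: [0.2, -0.2], 8: [0.2, -0.3], 6: [0.1, -0.7], 14: [0.2, -0.8], 15: [0.5, -0.8], 9: [0.5, -0.3], 7: [0.4, -0.7]}
0 
(0.5532, 0.2315, 0.1048, 38.6) [0.001, 0.0, 0.123] [0.0, -0.0, -0.002] n 2
```

>>> play_rows --increments '[[[0.012,-0.004,0.03],[0,0,-0.001],1],[[0.012,-0.004,0.06],[0,0,-0.001],1],[[0.012,-0.004,0.08],[0,0,-0.001],1],[[0.012,-0.004,0.1],[0,0,-0.001],1],[[0.012,-0.004,0.11],[0,0,-0.001],1],[[0.012,-0.004,0.118],[0,0,-0.001],1],[[0.012,-0.004,0.118],[0,0,-0.001],1],[[0.012,-0.004,0.118],[0,0,-0.001],1]]'

```text
clock: 44.47
eef_pos: [0.5538, 0.2324, 0.1049]
tcp_rot: [0.944, 0.329, 0.0, 0.0]
contact_force: [0.0, -0.1, -1.6]
width: 0.0152
grip_force: 49.5
```

Run:
```python
from h import *
o=env.observe();p=np.array(o['eef_pos']);R=Ro.from_quat(o['tcp_rot']).as_matrix();print(p,o['contact_force'],o['moment'],np.degrees(Ro.from_matrix(R.T@yawR(38.6)).as_rotvec()).round(2))
im,d,W,c=cloud('wrist','pics/w22.png');print(held_lid(W,d,p,R),W[150,255],W[150,300],W[150,220])
```

```text
[0.55375159 0.23242762 0.10488212] [ 0.03378923 -0.13157642 -1.58595565] [ 0.03173178  0.02558162 -0.01150841] [ 0.01 -0.01 -0.13]
{'n': 8207, 'z': 0.005, 'tilt': [0.71, 0.03], 'y_near': [-0.0315, 0.0324], 'y_far': [-0.0313, 0.0322], 'x_L': 0.0581, 'x_R': 0.0581} [0.59208667 0.26455021 0.10016033] [0.60681135 0.24589275 0.09973149] [0.58060972 0.27900067 0.10003645]
```

Release, rise, check, and view.

>>> play_rows --increments '[[[0,0,0.006],[0,0,0],1],[[0,0,0.008],[0,0,0],1],[[0,0,0.008],[0,0,0],1],[[0,0,0.008],[0,0,0],0.7],[[0,0,0.008],[0,0,0],0.3],[[0,0,0.008],[0,0,0],0],[[0,0,0.008],[0,0,0],0],[[0,0,0.008],[0,0,0],0],[[0,0,0.008],[0,0,0],0]]'

```text
clock: 45.27
eef_pos: [0.5537, 0.2324, 0.104]
tcp_rot: [0.944, 0.329, -0.0, 0.0]
contact_force: [-0.6, -0.4, 0.4]
width: 0.0833
grip_force: 0.0
```

>>> play_rows --increments '[[[0,0,-0.3],[0,0,0],0],[[0,0,-0.6],[0,0,0],0],[[0,0,-0.9],[0,0,0],0],[[-0.3,0,-0.99],[0,0,0],0],[[-0.5,-0.5,-0.99],[0,0,0],0],[[-0.5,-0.5,-0.99],[0,0,0],0],[[-0.5,-0.5,-0.99],[0,0,0],0],[[-0.5,-0.5,-0.99],[0,0,0],0]]'

```text
clock: 45.93
eef_pos: [0.4831, 0.2411, 0.2034]
tcp_rot: [0.944, 0.33, 0.0, -0.0]
contact_force: [0.4, -0.5, 0.6]
width: 0.0853
grip_force: 0.0
```

>>> play_rows --increments '[[[-0.2,0,-0.6],[0,0,0],0],[[-0.2,0,-0.6],[0,0,0],0],[[-0.2,0,-0.6],[0,0,0],0],[[-0.2,0,-0.6],[0,0,0],0],[[-0.2,0,-0.6],[0,0,0],0],[[-0.2,0,-0.6],[0,0,0],0]]'

```text
clock: 46.43
eef_pos: [0.4678, 0.2277, 0.2618]
tcp_rot: [0.944, 0.329, -0.001, 0.0]
contact_force: [0.5, -0.1, -0.3]
width: 0.0854
grip_force: 0.0
```

Run:
```python
from h import *
o=env.observe();print(o['clock'],o['eef_pos'],o['width'])
im,d,W,c=cloud('wrist','pics/w23.png');np.savez('w23.npz',d=d,W=W,im=im)
q=np.array([.5531,.2316,np.radians(38.68)]);r=fit_pegs_depth(W,d,q,zr=(.0545,.06));print(r[:3])
for b in boxes(W,d,.086,.15,(.118,.066),tol=.008): print('lid',b,bayrel(r[0],b['xy'],2),bayrel(r[0],b['xy'],0))
# visible ends of dishes (ears z~.084)
c2=eyes.calibration('top');im2,d2=eyes.capture('top');W2=world(c2,d2);cv2.imwrite('pics/top3.png',im2)
for b in boxes(W2,d2,.07,.15,(.118,.066),tol=.03): print('top',b)
x,y,a=r[0];piv=np.array([x+.115*np.sin(a),y-.115*np.cos(a)]);print('pivot',piv,np.degrees(a))
P=lambda s:(piv[0]+s*np.cos(a),piv[1]+s*np.sin(a))
plan([(*P(-.075),.22,38.7),(*P(-.075),.095,38.7),(*P(.006),.095,38.7)])
```

```text
46.4333 [0.46779509 0.22766169 0.26182137] 0.08543746463063814
(array([0.55306391, 0.23121219, 0.67320921]), 10, np.float64(0.29183465463549413))
lid {'xy': array([0.5544, 0.2319]), 'yaw': np.float32(38.5), 'size': array([117.1,  66.2]), 'n': np.int32(7192), 'px': array([305., 108.]), 'z': array([ 98.5,  99.7, 128. ])} [   1.47 -190.3 ] [ 1.47 -0.3 ]
lid {'xy': array([0.4348, 0.3803]), 'yaw': np.float32(38.3), 'size': array([116.2,  66.9]), 'n': np.int32(7242), 'px': array([126., 109.]), 'z': array([ 98.5,  99.8, 128.1])} [0.49 0.3 ] [  0.49 190.3 ]
top {'xy': array([0.5521, 0.2312]), 'yaw': np.float32(38.5), 'size': array([131.3,  65.9]), 'n': np.int32(611), 'px': array([151., 163.]), 'z': array([ 95.1, 100.3, 108.2])}
top {'xy': array([ 0.0373, -0.0089]), 'yaw': np.float32(76.9), 'size': array([140.2,  65.6]), 'n': np.int32(256), 'px': array([223., 322.]), 'z': array([ 75.3,  95.2, 137.2])}
pivot [0.62476621 0.14130235] 38.572046556194145
   .. [-0.034, 0.99, 0.251] [0.0, 0.0, -0.001] n 4
(np.float64(0.5661293522580066), np.float64(0.09453997963127815), 0.22, 38.7) [-0.025, 0.665, 0.168] [0.0, 0.001, -0.0] n 3
   .. [-0.001, 0.0, 0.99] [0.0, -0.0, -0.0] n 4
(np.float64(0.5661293522580066), np.float64(0.09453997963127815), 0.095, 38.7) [-0.0, 0.0, 0.26] [0.0, -0.0, -0.0] n 2
(np.float64(0.6294571576190138), np.float64(0.1450433366301787), 0.095, 38.7) [0.81, 0.001, 0.001] [0.0, -0.0, -0.0] n 3
```

View pics/w23.png

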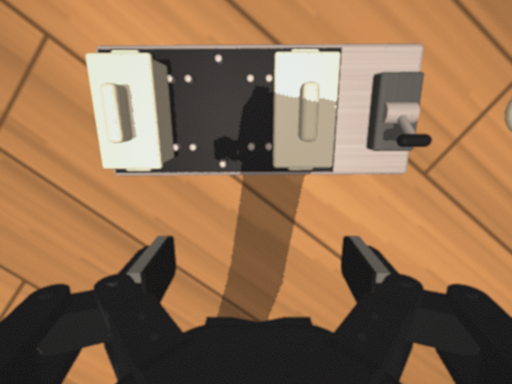

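>>> play_rows --increments '[[[-0.03,0.99,0.2],[0,0,0],1],[[-0.03,0.99,0.2],[0,0,0],1],[[-0.03,0.99,0.2],[0,0,0],1],[[-0.03,0.99,0.2],[0,0,0],1]]'

```text
clock: 46.87
eef_pos: [0.5289, 0.1434, 0.2414]
tcp_rot: [0.945, 0.326, -0.001, 0.002]
contact_force: [-0.7, 0.3, -0.5]
width: 0.0391
grip_force: 0.0
```

>>> play_rows --increments '[[[-0.03,0.4,0.2],[0,0,0],1],[[-0.03,0.67,0.2],[0,0,0],1],[[-0.03,0.67,0.3],[0,0,0],1],[[-0.03,0.67,0.7],[0,0,0],1],[[-0.03,0.67,0.99],[0,0,0],1],[[-0.03,0.67,0.99],[0,0,0],1]]'

```text
clock: 47.37
eef_pos: [0.5624, 0.0944, 0.1382]
tcp_rot: [0.944, 0.33, -0.005, -0.0]
contact_force: [-1.8, 0.8, -1.0]
width: 0.0002
grip_force: 0.0
```

Run:
```python
from h import *
o=env.observe();print(o['clock'],o['eef_pos'],o['width'],o['contact_force'])
a=np.radians(38.65);piv=np.array([.6246,.1415]);P=lambda s:(piv[0]+s*np.cos(a),piv[1]+s*np.sin(a))
plan([(*P(-.075),.095,38.7),(*P(.012),.095,38.7)])
```

```text
47.3667 [0.56236677 0.09439825 0.1382024 ] 0.00021222751869786244 [-1.81421755  0.76198307 -0.97746572]
(np.float64(0.5660268197060946), np.float64(0.09465789767465976), 0.095, 38.7) [0.034, 0.023, 0.432] [-0.001, 0.003, -0.001] n 3
(np.float64(0.6339717088470249), np.float64(0.14899473637205443), 0.095, 38.7) [0.87, 0.0, -0.0] [-0.0, -0.0, -0.0] n 4
```

>>> play_rows --increments '[[[0,0,0.2],[0,0,0],1],[[0,0,0.42],[0,0,0],1],[[0,0,0.42],[0,0,0],1],[[0,0,0.42],[0,0,0],1],[[0,0,0.42],[0,0,0],1]]'

```text
clock: 47.78
eef_pos: [0.5672, 0.0948, 0.1037]
tcp_rot: [0.944, 0.33, 0.001, 0.0]
contact_force: [-0.2, -0.4, 1.8]
width: 0.0001
grip_force: 0.0
```

>>> play_rows --increments '[[[0.2,0,0],[0,0,0],1],[[0.35,0,0],[0,0,0],1],[[0.45,0,0],[0,0,0],1],[[0.53,0,0],[0,0,0],1],[[0.61,0,0],[0,0,0],1],[[0.69,0,0],[0,0,0],1],[[0.77,0,0],[0,0,0],1],[[0.85,0,0],[0,0,0],1],[[0.88,0,0],[0,0,0],1],[[0.88,0,0],[0,0,0],1]]'

```text
clock: 48.62
eef_pos: [0.6337, 0.1477, 0.1017]
tcp_rot: [0.944, 0.329, -0.003, 0.0]
contact_force: [-7.4, -4.5, 6.6]
width: -0.0003
grip_force: 4.9
```

>>> play_rows --increments '[[[-0.2,0,0],[0,0,0],1],[[-0.45,0,0],[0,0,0],1],[[-0.6,0,0],[0,0,0],1],[[-0.75,0,-0.3],[0,0,0],1],[[-0.9,0,-0.9],[0,0,0],1],[[-0.9,0,-0.99],[0,0,0],1],[[-0.9,0,-0.99],[0,0,0],1]]'

```text
clock: 49.2
eef_pos: [0.5677, 0.0925, 0.2076]
tcp_rot: [0.944, 0.329, 0.005, 0.0]
contact_force: [1.5, 0.3, -0.4]
width: -0.0001
grip_force: 0.0
```

>>> play_rows --increments '[[[-0.5,-0.5,-0.8],[0,0,0],1],[[-0.5,-0.5,-0.8],[0,0,0],1],[[-0.5,-0.5,-0.8],[0,0,0],1],[[-0.5,-0.5,-0.8],[0,0,0],1],[[-0.5,-0.5,-0.8],[0,0,0],1],[[-0.5,-0.5,-0.8],[0,0,0],1]]'

```text
clock: 49.7
eef_pos: [0.495, 0.1013, 0.2807]
tcp_rot: [0.944, 0.33, 0.0, 0.0]
contact_force: [0.6, 0.6, -0.2]
width: 0.0003
grip_force: 0.0
```

Run:
```python
from h import *
o=env.observe();print(o['clock'],o['eef_pos'],o['width'])
im,d,W,c=cloud('wrist','pics/w24.png')
q=np.array([.5531,.2316,np.radians(38.68)]);r=fit_pegs_depth(W,d,q,zr=(.0545,.06));print(r[:3])
for b in boxes(W,d,.086,.15,(.118,.066),tol=.008): print('lid',b,bayrel(r[0],b['xy'],2),bayrel(r[0],b['xy'],0))
B=bayrel(r[0],W[...,:2].reshape(-1,2),0).reshape(384,512,2)
m=(d>0)&(W[...,2]>.095)&(W[...,2]<.125)&(abs(B[...,1]+115)<30)&(abs(B[...,0])<60);print('tip',m.sum(),B[m].mean(0),W[m][:,2].mean())
```

```text
49.7 [0.49495657 0.1012664  0.28065236] 0.00025579380438566537
(array([0.55359707, 0.23114161, 0.67626471]), 11, np.float64(0.2719484428853924))
lid {'xy': array([0.4337, 0.3784]), 'yaw': np.float32(39.1), 'size': array([113.9,  67.5]), 'n': np.int32(6222), 'px': array([27., 61.]), 'z': array([ 97.7,  99.7, 117.4])} [-1.34 -0.11] [ -1.34 189.89]
lid {'xy': array([0.5519, 0.2298]), 'yaw': np.float32(38.8), 'size': array([112.1,  66.4]), 'n': np.int32(7014), 'px': array([197.,  56.]), 'z': array([ 98.5,  99.7, 128.1])} [  -2.16 -189.98] [-2.16  0.02]
tip 602 [  25.78164452 -113.80081395] 0.10948114369625879
```

View pics/w24.png

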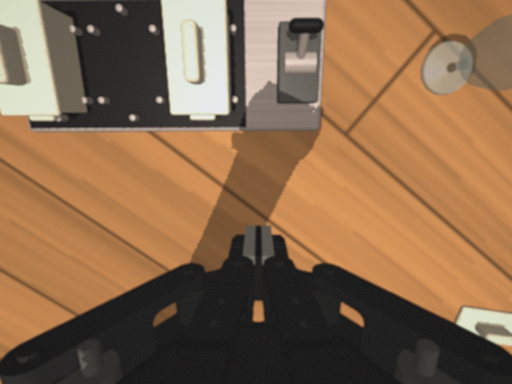

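```bash
python3 -c "
from plant import env
print(env.hand_in())"
```

```text
the job is handed in; nothing more can be done
None
```

I switched the warmer off, stood the two white dishes of gratin in bays 0 and 2 with a lid on each, switched the warmer back on and handed the job in at about 50 s; my last camera checks showed dishes and lids within about 2 mm of place, but no verdict came back.

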